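# Spot the dowel hole of the undrilled foot block under the bench drill

### The job

Of the two small wooden foot blocks, one still waits for its dowel hole: its scribed lines cross on bare wood. Lay that block flat on the base of the bench drill, slide it along and against the low fence until the crossing sits right under the point of the bit, then let go of it, pull the feed lever down until the point presses on the crossing, and let the lever spring back up. Leave the block lined up there; the bit must not press on any other spot or on the drilled block, and the drilled block and the other loose things stay where they are.

Things in the scene. Friction and masses are not known exactly. Their poses are not given: they have to be found in the camera images.
- marked_foot: the block still to be drilled: pale wooden block 42 mm (own x) by 84 mm (own y) by 32 mm high, lying flat; origin at the centre of its underside, z up. One pencil line runs along the middle of its top, a second crosses it 10 mm from the middle towards its -y end
- cross (a point): the point on top of the marked block where its two pencil lines cross (block frame 0, -10, 32 mm)
- drilled_foot: the block that is already drilled: same size, lines and frame, but with a 10 mm hole where the lines cross
- bench_drill: small bench drill fixed to the bench; origin under the centre of its base, z up, front = -x, so +y is the left as you face it. Base plate 180 x 180 mm, top 18 mm above the bench. Bit axis at x = -15 mm, y = 0; column radius 16 mm at x = +62 mm. The left side is open, the feed lever is on the right
- fence (a point): middle of the top front edge of the fence: a straight steel strip along the drill's y over the whole base, 7 mm high above the base top, front face at the drill's x = +6.5 mm. A block 42 mm wide lying against it has its middle line under the bit (0.5 mm play)
- head (a point): middle of the underside of the drill's head, which overhangs the base: 146 mm above the bench, from x = -42 to +92 mm and y = -50 to +50 mm of the drill frame; its top is 254 mm, the motor at the back 316 mm high. Under it a block can be held only by a tool leaning about 30 to 45 degrees out to the side
- spindle: the moving chuck (27 mm diameter, lower end 102 mm above the bench at rest) with the 8 mm bit in it; origin at the point of the bit; moves straight down 30 mm per rad of the feed lever, at most 30 mm
- bit_point (a point): the point of the bit, 66 mm above the bench at rest, 16 mm above the top of a block lying on the base; slides down with the feed lever
- feed_lever (a joint): turn of the feed lever in rad: 0 at rest (pointing forward and 0.5 rad upward), grows as its knob is pulled down, at most 1.0; the point meets a block on the base at about 0.53; a spring takes it back to 0; 3 to 5 N at the knob moves it
- lever_knob (a point): centre of the black ball knob (28 mm diameter) at the end of the feed lever, right of the head; 110 mm from the lever's axis, which runs along the drill's y at x = +50 mm, 190 mm above the bench; knob at y = -105 mm, at rest at x = -47 mm, 243 mm above the bench
- owl: carved wooden owl, 44 x 54 x 83 mm, standing at the right; origin at the centre of its underside; bystander
- pencil: graphite pencil, 149 mm long, 10 mm thick, lying at the front left; bystander
- hare: carved wooden hare, 36 x 81 x 74 mm, standing at the right rear; origin at the centre of its underside; bystander
There are look-alikes about, which are no part of the job. What is shaped like the marked_foot but red is not meant.

How it is judged:
On the way, in this order (a step that is already met when the one before it is completed fails the run):
1. the marked block lies flat on the drill's base, against the fence, its crossing under the point of the raised bit, and the fingers have let go of it (horizontal distance between cross and bit_point below 0.003 m and z of marked_foot in the frame of bench_drill below 0.021 m and angle between marked_foot's own z axis and vertical below 0.05 rad and angle between the y axis of marked_foot and the y axis of bench_drill, either way round below 0.08 rad and contact force between the fingers and marked_foot below 0.05 N and value of joint feed_lever below 0.1 rad), for 0.2 s.
2. the point of the bit presses on the crossing (contact force between spindle and marked_foot above 2 N and value of joint feed_lever above 0.45 rad and horizontal distance between cross and bit_point below 0.003 m), for 0.2 s.
At the end, for the whole second after the job is handed in: The marked block lies flat (within 0.05 rad) and at rest on the drill's base, along the fence (within 0.08 rad), its crossing within 3 mm of the bit's axis, and the feed lever is back up (below 0.05 rad) (horizontal distance between cross and bit_point below 0.003 m and z of marked_foot in the frame of bench_drill below 0.021 m and angle between marked_foot's own z axis and vertical below 0.05 rad and angle between the y axis of marked_foot and the y axis of bench_drill, either way round below 0.08 rad and linear speed of marked_foot below 0.02 m/s and value of joint feed_lever below 0.05 rad); the robot touches nothing.
It fails at once if the bit or chuck presses on the marked block more than 5 mm away from the crossing (contact force between spindle and marked_foot above 1 N and horizontal distance between cross and bit_point above 0.005 m).
It fails at once if the bit or chuck presses on the drilled block (contact force between spindle and drilled_foot above 1 N).
It fails at once if the drilled block is moved more than 20 mm (distance of drilled_foot from where it was at the start of the episode above 0.02 m).
It fails at once if a loose bystander (owl, hare, pencil) is moved more than 20 mm (distance of any of owl, hare, pencil from where it was at the start of the episode above 0.02 m).
It also fails if it takes over 70 s, if anything falls off the work surface, if the arm or the gripper's body presses on something with over 40 N, if the wrist force passes 120 N, or if a joint passes its speed limit or range.

### The arm

A 7-joint arm with a two-finger parallel gripper is mounted at the origin on the work surface; the furniture and walls round the work are solid. World frame = base frame: x ahead of the robot, y to its left, z up, the work surface at z = 0. Lengths are in m, angles in rad, forces in N, time in s.
With the tool pointing down it reaches from about 0.425 to 0.875 m from the base axis. Payload 4.7 kg.
Tool frame: the origin (TCP) lies midway between the tips of the shut fingers; the grasp point (between the pads) lies 19 mm behind it (env.grip_depth is the y of the grasp point in the tool frame, in m); y points along the fingers, x is the direction in which the jaws open and shut, and the axes are right-handed (so a half turn about y gives the same grasp; the last joint's range is limited). The gripper opens to 87 mm and grips with 3 to 60 N. Pads are 19 mm wide; open, the fingers measure 117 mm over their backs; the gripper's body (75 mm by 190 mm) begins 51 mm behind the grasp point.
Start: joints at [1.178, 0.321, -0.07, 1.45, 0.023, 1.371, -0.057], TCP at [0.257, -0.597, 0.223] pointing down, gripper open.
Joint ranges: [-2.86, 2.86], [-0.3, 2.09], [-1.38, 1.24], [0.06, 2.45], [-1.56, 4.7], [0.09, 2.05], [-2.69, 2.69]. Speed limits (rad/s): [2.57, 2.57, 3.14, 3.14, 3.14, 3.14, 3.14].

### API

Orientations are given as a 3x3 rotation matrix whose columns are the frame's x, y, z axes.
In Python, from rig import env gives the robot as it stands.
- The arm moves only by the shell command python3 -m creep 'ROWS' [FORCE]. ROWS is a JSON object of lists of equal length, an entry for each row: "slide": the shift along the tool's x, y, z in mm, a list of three; "delta_rot": the turn, a rotation vector about the tool's x, y, z in rad, a list of three; "hand": the finger opening in mm, from 0 to 87. In form: {"slide": [[dx, dy, dz], ...], "delta_rot": [[rx, ry, rz], ...], "hand": [hand, ...]}. A call has 1 to 20 rows; each row shifts and turns the commanded pose from where the row before left it, along the tool's axes as they then stand; what a row does not reach is not made up. A row lasts 1/10 s, in which the tool goes at most 50 mm and 8.59 degrees, less where a joint would pass 70% of its speed; a pose out of reach is approached as far as the arm can. A call is refused whole if a number of a shift passes 50 or a number of a turn 0.15, either way. A call with a gripper value outside its range is refused whole. The fingers move at their own pace and stop on an object; FORCE is the grip in N (left out, the last holds). Time passes only in rows, so rows that do not move let the fingers close. It gives the time, the measured TCP pose, the force and the opening at its end, in the units of the state.
- env.get_state(): the state, without advancing time (a new reading comes with each control period).
- env.capture(name): name is "scene" or "side" or "wrist"; returns a dict with "color" (400x640x3 uint8, red, green, blue), "mtx" (3x3 intrinsics, pixels), "eye" and "rotation" of the camera in the world; the wrist camera has in their place "tool_from_camera" (4x4, takes a point from camera to tool coordinates, whose origin is the TCP and whose axes are the tool frame's). Camera axes: x right, y down, z forward; pixel columns grow to the right and rows downward; lengths in m; the calibration is good to about 2 mm. The wrist camera is an equidistant fisheye: a pixel r from the principal point sees the ray r / f radians off the axis. A picture is of the moment at which its call begins: read the wrist's pose just before it. There is no depth.
- env.hand_in(): hands the job in, once; it reports no verdict.
The state is a dict: "t": time; "qpos": joint angles; "joint_velocities": joint speeds; "effort": joint torques, N m; "position": TCP position; "ee_rot": TCP orientation; "ft_force": force on the tool from outside, world axes, zero at the start; "moment": the same for the moment, N m; "grip_width": finger opening in m.
Only numpy, scipy, OpenCV 4.12 (cv2) and the standard library are available. Lean on these libraries where they do the work, as an engineer would, in place of code of your own. Each camera call takes 0.05 s, during which the arm holds its last target. There are 200 camera calls.

## Working session

There is one attempt and no reset: what is moved stays moved. The work goes in short steps, Python scripts to look and compute and a shell command to move; the robot and the scene stay as the last step left them, time stands still between calls to the robot, and variables do not carry over. Pictures are saved under pics/ and viewed, about 8 in all and at most 12, crops included, and the job is handed in when it is done.

```bash
mkdir -p pics; ls; cat > h.py <<'E'
import numpy as np, cv2
from rig import env
def snap(n,f=None):
    s=env.get_state(); c=env.capture(n)
    if f: cv2.imwrite('pics/'+f,c['color'][:,:,::-1])
    return s,c
def ray(s,c,u,v):
    K=c['mtx']
    if 'eye' in c:
        d=np.array([(u-K[0,2])/K[0,0],(v-K[1,2])/K[1,1],1]); R=np.array(c['rotation']);return np.array(c['eye']),R@d/np.linalg.norm(d)
    a,b=(u-K[0,2])/K[0,0],(v-K[1,2])/K[1,1]; r=np.hypot(a,b)
    d=np.array([a/r*np.sin(r),b/r*np.sin(r),np.cos(r)]) if r>0 else np.array([0,0,1.])
    T=np.array(c['tool_from_camera']);R=np.array(s['ee_rot'])
    return np.array(s['position'])+R@T[:3,3],R@T[:3,:3]@d
def onz(s,c,u,v,z):
    o,d=ray(s,c,u,v); return o+d*(z-o[2])/d[2]
def proj(s,c,p):
    K=np.array(c['mtx']);p=np.array(p)
    if 'eye' in c:
        q=np.array(c['rotation']).T@(p-c['eye']);q=K@q;return q[:2]/q[2]
    T=np.array(c['tool_from_camera']);t=np.array(s['ee_rot']).T@(p-s['position']);q=T[:3,:3].T@(t-T[:3,3])
    r=np.arctan2(np.hypot(*q[:2]),q[2]);e=q[:2]/np.hypot(*q[:2])*r
    return K[[0,1],[0,1]]*e+K[:2,2]
E
python3 - <<'E'
from h import *
im=[]
for n in('scene','side','wrist'):
    s,c=snap(n,n+'0.png');print(n,c.get('eye'),c['mtx'].tolist())
    if n!='wrist':print(np.round(c['rotation'],3).tolist())
    im.append(c['color'][:,:,::-1])
print(np.round(s['ee_rot'],3).tolist(),s['t'],s['grip_width'])
print(np.round(c['tool_from_camera'],4).tolist(), env.grip_depth)
E
```

```text
pics
scene [-0.31797347  0.83017215  0.97167056] [[519.930826015273, 0.0, 325.58111895785964], [0.0, 519.930826015273, 190.6988438784446], [0.0, 0.0, 1.0]]
[[-0.738, -0.382, 0.557], [-0.675, 0.439, -0.593], [-0.018, -0.814, -0.581]]
side [0.08368639 0.63699187 0.75207737] [[362.72960421651, 0.0, 313.9391511856076], [0.0, 362.72960421651, 203.88500640504498], [0.0, 0.0, 1.0]]
[[-0.86, -0.321, 0.397], [-0.51, 0.53, -0.677], [0.007, -0.785, -0.62]]
wrist None [[309.70691628693146, 0.0, 322.3065853464616], [0.0, 309.70691628693146, 204.7791221226849], [0.0, 0.0, 1.0]]
[[0.396, -0.001, 0.918], [-0.918, 0.002, 0.396], [-0.002, -1.0, -0.0]] 0.1 0.08690643131661636
[[1.0, 0.0002, 0.0003, 0.0], [-0.0003, -0.2552, 0.9669, -0.164], [0.0002, -0.9669, -0.2552, 0.0697], [0.0, 0.0, 0.0, 1.0]] -0.0187
```

View pics/scene0.png

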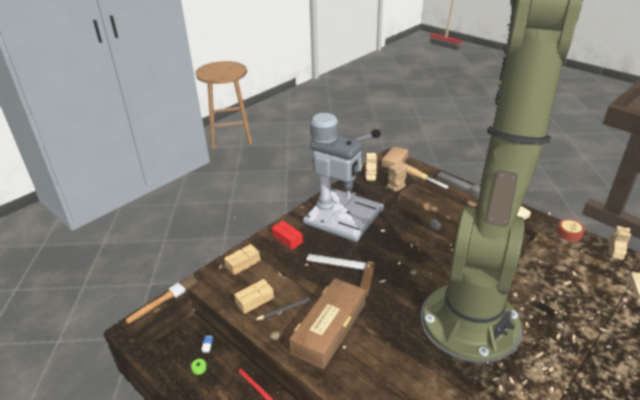

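View pics/side0.png

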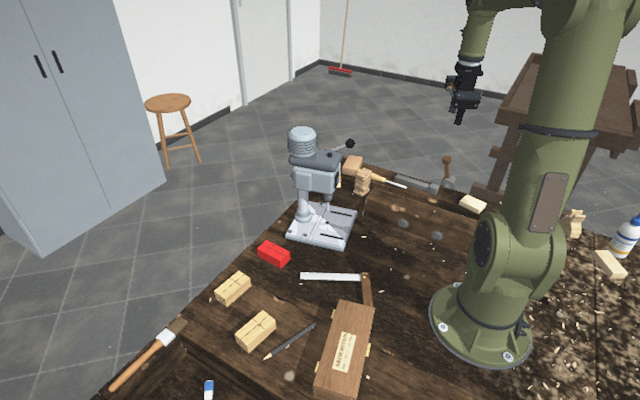

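Scene and side views: the drill is at side (320,195). Two pale blocks with lines are at side (233,288) and (256,330), with a red look-alike at (274,252) and the pencil at (290,340). I'll enlarge the two pale blocks and the drill.

```bash
python3 - <<'E'
import cv2,numpy as np
a=cv2.imread('pics/side0.png');b=cv2.imread('pics/scene0.png')
A=cv2.resize(a[262:362,200:300],(400,400),interpolation=cv2.INTER_CUBIC)
B=cv2.resize(a[170:260,260:360],(400,360),interpolation=cv2.INTER_CUBIC)
o=np.zeros((400,800,3),np.uint8);o[:,:400]=A;o[:360,400:]=B
cv2.imwrite('pics/crop1.png',o)
E
```

```text
(no output)
```

View pics/crop1.png

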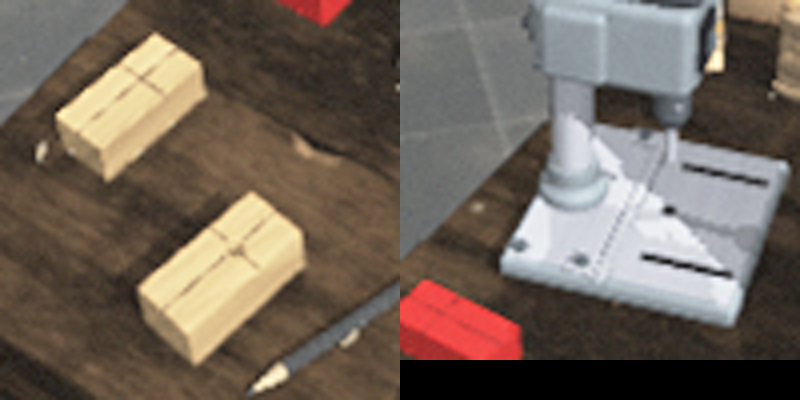

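Of the two candidates, the upper block at side (233,280) shows plain crossing lines. The lower one at (259,324) has a ring or blob at the crossing, so it looks drilled. The wrist camera can confirm this. Next I'll compute rough positions.

```bash
python3 - <<'E'
from h import *
s,c=snap('side')
P=lambda X,Y,z:onz(s,c,X/4+200,Y/4+262,z)
Q=lambda X,Y,z:onz(s,c,(X-400)/4+260,Y/4+170,z)
for n,l in dict(up=[(155,33),(205,72),(105,150),(57,112),(136,72)],lo=[(253,193),(305,237),(192,332),(140,288),(237,247)]).items():
    for p in l: print(n,P(*p,.032).round(4))
for p in [(503,265),(738,300),(788,165)]: print('base',Q(*p,.018).round(4))
print('fence ends',Q(598,275,.025).round(4),Q(665,145,.025).round(4))
print('bit',Q(671,160,.066).round(4))
E
```

```text
up [0.5699 0.1901 0.032 ]
up [0.5219 0.199  0.032 ]
up [0.5359 0.2769 0.032 ]
up [0.5801 0.2705 0.032 ]
up [0.5592 0.2214 0.032 ]
lo [0.4416 0.2557 0.032 ]
lo [0.3986 0.2641 0.032 ]
lo [0.4167 0.3429 0.032 ]
lo [0.4577 0.337  0.032 ]
lo [0.4277 0.2891 0.032 ]
base [0.5463 0.0091 0.018 ]
base [ 0.3822 -0.0475  0.018 ]
base [ 0.4169 -0.2039  0.018 ]
fence ends [ 0.4774 -0.0115  0.025 ] [ 0.5092 -0.1676  0.025 ]
bit [ 0.4726 -0.1089  0.066 ]
```

```bash
python3 -m creep '{"slide":[[0,-50,0],[0,-50,0],[0,-50,0],[0,-50,0],[0,0,0],[0,0,0],[0,0,0],[0,0,0],[0,0,0],[0,0,0],[0,0,0],[0,0,0],[0,0,0],[0,0,0],[0,0,0]],"delta_rot":[[0,0,0],[0,0,0],[0,0,0],[0,0,0],[0,-0.14,0],[0,-0.14,0],[0,-0.14,0],[0,-0.14,0],[0,-0.14,0],[0,-0.14,0],[0,-0.14,0],[0,-0.14,0],[0,-0.14,0],[0,-0.14,0],[0,0,0]],"hand":[87,87,87,87,87,87,87,87,87,87,87,87,87,87,87]}'
```

```text
t: 1.7
position: [0.2571, -0.597, 0.4222]
ee_rot: [[0.972, -0.0, -0.234], [0.234, 0.001, 0.972], [-0.0, -1.0, 0.001]]
ft_force: [-0.7, -0.5, 0.1]
grip_width: 0.0871
```

```bash
python3 -m creep '{"slide":[[30,0,46],[30,0,46],[30,0,46],[30,0,46],[30,0,46],[30,0,46],[30,0,46],[30,0,46],[30,0,46],[30,0,46],[30,0,46],[30,0,46],[30,0,46],[0,0,0]],"delta_rot":[[0,0,0],[0,0,0],[0,0,0],[0,0,0],[0,0,0],[0,0,0],[0,0,0],[0,0,0],[0,0,0],[0,0,0],[0,0,0],[0,0,0],[0,0,0],[0,0,0]],"hand":[87,87,87,87,87,87,87,87,87,87,87,87,87,87]}'
python3 - <<'E'
from h import *
s,c=snap('wrist','w1.png');print(s['position'],s['qpos'],np.round(s['ee_rot'],3).tolist())
E
```

```text
t: 3.1
position: [0.4755, 0.024, 0.423]
ee_rot: [[0.97, 0.002, -0.244], [0.244, 0.003, 0.97], [0.002, -1.0, 0.002]]
ft_force: [0.6, 0.7, -0.2]
grip_width: 0.0872
[0.47552059 0.02403837 0.42299511] [ 0.82357685 -0.06658904 -0.86006338  1.46761357 -0.0536636   1.71555355
  0.2028494 ] [[0.97, 0.002, -0.244], [0.244, 0.003, 0.97], [0.002, -1.0, 0.002]]
```

View pics/w1.png

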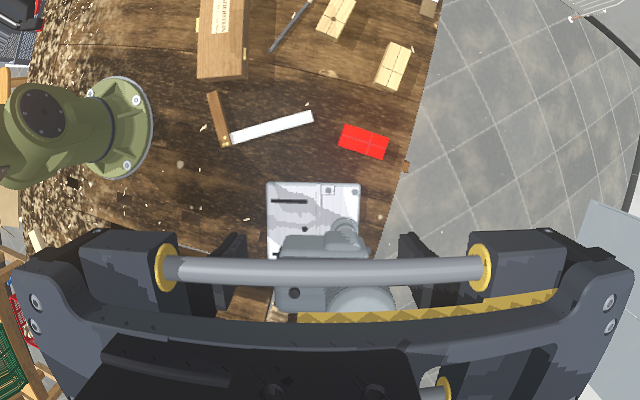

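The wrist view shows the drill base's left edge from (267,183) to (360,183) and its front edge at column 267. The two pale blocks are at (393,65) and (336,17), and the red one is at (363,142). Now I'll fit the base edges and get the block from close by.

```bash
python3 - <<'E'
from h import *
s,c=snap('wrist');im=c['color'].astype(int)
g=im.mean(2);sat=im.max(2)-im.min(2)
m=(g>115)&(sat<30)
top=[(u,np.argmax(m[165:215,u])+165) for u in range(275,352,4)]
fr=[(np.argmax(m[v,250:300])+250,v) for v in range(190,236,3)]
def fit(l):
    P=np.array([onz(s,c,u-.5*0,v-.5*0,.018)[:2] for u,v in l])
    r=cv2.fitLine(P.astype(np.float32),cv2.DIST_HUBER,0,.001,.001).ravel();return r,P
for l in(top,fr):
    r,P=fit(l);print(r.round(4),np.degrees(np.arctan2(r[1],r[0])).round(2));print(P[[0,len(P)//2,-1]].round(4).tolist())
print(top[::5],fr[::4])
for u,v in[(393,65),(336,17)]:print(onz(s,c,u,v,.032))
crop=cv2.resize(c['color'][0:260,240:440,::-1],None,fx=3,fy=3,interpolation=cv2.INTER_CUBIC)
a=crop[0:290]; b=crop[520:780]; cv2.imwrite('pics/w1c.png',np.vstack([a,b]))
E
```

```text
[ 0.9754  0.2205  0.4701 -0.0145] 12.74
[[0.3973, -0.0331], [0.4704, -0.0155], [0.5357, 0.0007]]
[ 0.2033 -0.9791  0.3967 -0.099 ] -78.27
[[0.3863, -0.0555], [0.3975, -0.1016], [0.4056, -0.1443]]
[(275, np.int64(180)), (295, np.int64(179)), (315, np.int64(180)), (335, np.int64(180))] [(np.int64(267), 190), (np.int64(268), 202), (np.int64(268), 214), (np.int64(268), 226)]
[0.5553627 0.2272257 0.032    ]
[0.43480312 0.2887738  0.032     ]
```

View pics/w1c.png

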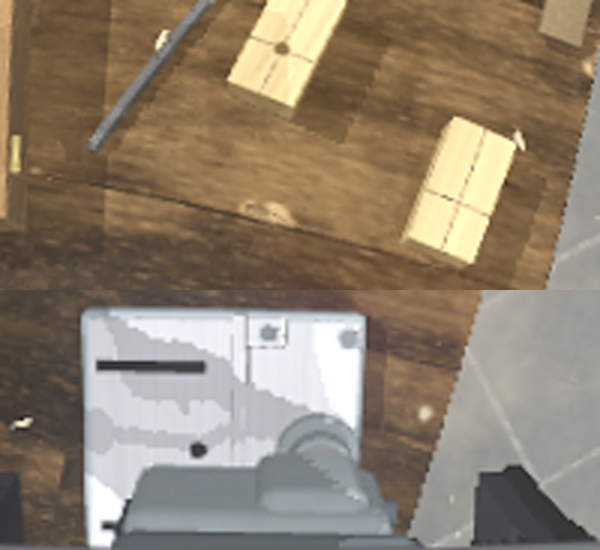

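The crop confirms it. The block at wrist (336,17) has the hole at its crossing, so it is the drilled one. The block at (393,65) has bare crossing lines, so it is the target.

```bash
cat >> h.py <<'E'
from scipy.spatial.transform import Rotation as Ro
def goal(s,p,yaw,lean):
    "tool-frame rotvec then slide (mm, in new tool frame) to reach p with lean towards +y of yaw frame"
    cy,sy=np.cos(yaw),np.sin(yaw);xd=np.array([cy,sy,0]);yd=np.array([-sy,cy,0])
    d=-np.sin(lean)*yd-np.cos(lean)*np.array([0,0,1]);R=np.c_[xd,d,np.cross(xd,d)]
    R0=np.array(s['ee_rot']);rv=Ro.from_matrix(R0.T@R).as_rotvec();D=np.array(p)-s['position']
    print('rotvec',rv.round(3),'slide new frame',(R.T@D*1e3).round(1),'old frame',(R0.T@D*1e3).round(1))
E
python3 - <<'E'
from h import *
s,c=snap('wrist')
f=lambda X,Y:onz(s,c,X/3+240,Y/3,.032)
top,bot,cr=f(487,132),f(440,251),f(453,204)
print(top,bot,cr)
for a in[(455,117),(517,145),(474,262),(410,238)]:print(f(*a).round(4))
d=top-bot;yaw=np.arctan2(-d[0],d[1]);print(np.linalg.norm(d),np.degrees(yaw))
yd=d/np.linalg.norm(d);t=cr+.030*yd;print(t)
t[2]=.10;goal(s,t+.05*yd,yaw,np.radians(35))
E
```

```text
[0.56362202 0.26825014 0.032     ] [0.55264245 0.18589471 0.032     ] [0.5535537  0.21666908 0.032     ]
[0.5424 0.2715 0.032 ]
[0.5836 0.2662 0.032 ]
[0.5743 0.1854 0.032 ]
[0.5332 0.1885 0.032 ]
0.0830840978295856 -7.593850987976577
[0.5575182  0.24640598 0.032     ]
rotvec [-0.603  0.358  0.113] slide new frame [ 51.4  98.6 421.5] old frame [152.2 322.4 250.8]
```

```bash
python3 -m creep '{"slide":[[25,35,42],[25,35,42],[25,35,42],[25,35,42],[25,35,42],[25,35,42],[0,0,0],[0,0,0],[0,0,0],[0,0,0],[0,0,0],[0,0,0],[0,0,0],[0,0,0],[0,0,0],[0,0,0]],"delta_rot":[[0,0,0],[0,0,0],[0,0,0],[0,0,0],[0,0,0],[0,0,0],[0,0.124,0],[0,0.124,0],[0,0.124,0],[-0.122,0,0],[-0.122,0,0],[-0.122,0,0],[-0.122,0,0],[-0.122,0,0],[0,0,0],[0,0,0]],"hand":[70,70,70,70,70,70,70,70,70,70,70,70,70,70,70,70]}'
python3 - <<'E'
from h import *
s,c=snap('wrist','w2.png');print(s['qpos'].round(2))
yaw=np.radians(-7.3)
for z in(.08,.016):goal(s,[.561,.248,z],yaw,np.radians(35))
E
```

```text
t: 4.85
position: [0.5478, 0.2474, 0.2468]
ee_rot: [[0.991, -0.079, 0.112], [-0.138, -0.568, 0.812], [-0.001, -0.819, -0.573]]
ft_force: [0.2, -0.6, -0.2]
grip_width: 0.0697
[-0.22  0.65 -0.79  1.23  0.73  1.98 -1.06]
rotvec [-0.001 -0.008 -0.006] slide new frame [ 13.  135.3  97.5] old frame [ 13.  135.3  97.5]
rotvec [-0.001 -0.008 -0.006] slide new frame [ 13.  187.8 134.2] old frame [ 13.1 187.8 134.2]
```

View pics/w2.png

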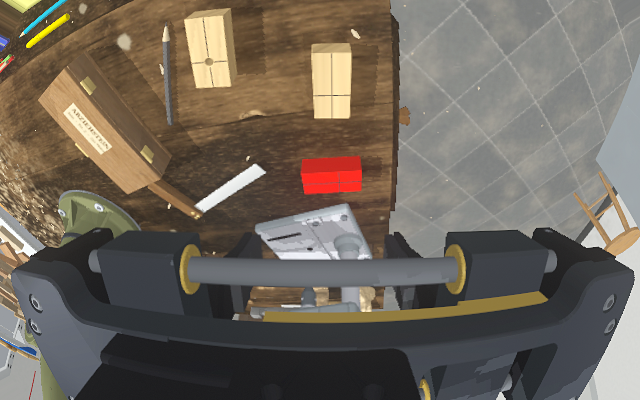

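The block is at (332,80) with its crossing near (332,96). The drilled block is at (210,45), and the pencil is clear of the path.

```bash
python3 - <<'E'
from h import *
c=cv2.imread('pics/w2.png')[:,:,::-1];s,cc=snap('wrist')
print(onz(s,cc,332,96,.032))
m=(cv2.inRange(c,(180,140,80),(255,240,200)));m[:, :290]=0;m[:,370:]=0;m[140:]=0
cs,_=cv2.findContours(m,0,2);k=max(cs,key=cv2.contourArea);a=cv2.approxPolyDP(k,4,True)[:,0]
for p in a:print(p,onz(s,cc,*p,.032).round(4))
print('centre',proj(s,cc,[.5584,.2279,.032]),'cr',proj(s,cc,[.5571,.218,.032]))
E
```

```text
[0.55590308 0.21866388 0.032     ]
[348  43] [0.58  0.281 0.032]
[317  53] [0.547  0.2737 0.032 ]
[312  51] [0.5422 0.2767 0.032 ]
[326  44] [0.5576 0.2826 0.032 ]
[312  45] [0.5433 0.2835 0.032 ]
[315 118] [0.5322 0.1912 0.032 ]
[349 116] [0.5726 0.1887 0.032 ]
[349  96] [0.575  0.2163 0.032 ]
[317  95] [0.5393 0.2223 0.032 ]
[350  93] [0.5765 0.2201 0.032 ]
centre [333.22388897  88.76840403] cr [333.11931443  96.37716812]
```

```bash
python3 -m creep '{"slide":[[3,0,33],[3,0,33],[3,0,34],[3,0,34],[0,40,0],[0,40,0],[0,40,0],[0,30,0],[0,20,0],[0,10,0],[0,0,0],[0,0,0]],"delta_rot":[[0,-0.008,-0.006],[0,0,0],[0,0,0],[0,0,0],[0,0,0],[0,0,0],[0,0,0],[0,0,0],[0,0,0],[0,0,0],[0,0,0],[0,0,0]],"hand":[70,70,70,70,70,70,70,70,70,70,70,70]}'
python3 - <<'E'
from h import *
s=env.get_state();print(s['qpos'].round(2))
goal(s,[.561,.248,.016],np.radians(-7.3),np.radians(35))
E
```

```text
t: 6.15
position: [0.5614, 0.2536, 0.0251]
ee_rot: [[0.992, -0.071, 0.106], [-0.127, -0.567, 0.814], [0.002, -0.821, -0.571]]
ft_force: [-0.4, -0.6, 0.1]
grip_width: 0.07
[-0.24  0.86 -0.72  1.38  0.82  1.69 -1.21]
rotvec [-0.003 -0.001  0.002] slide new frame [ 0.3 10.7  0.6] old frame [ 0.3 10.7  0.6]
```

Next I'll descend 10 mm, grip, and lift.

```bash
python3 -m creep '{"slide":[[0,6,0],[0,4,0],[0,0,0],[0,0,0],[0,0,0],[0,0,0],[0,0,0],[0,0,0]],"delta_rot":[[0,0,0],[0,0,0],[0,0,0],[0,0,0],[0,0,0],[0,0,0],[0,0,0],[0,0,0]],"hand":[70,70,35,35,35,35,35,35]}' 30
python3 -m creep '{"slide":[[0,-8,-6],[0,-16,-11],[0,-25,-17],[0,-25,-17],[0,-25,-17],[0,0,0]],"delta_rot":[[0,0,0],[0,0,0],[0,0,0],[0,0,0],[0,0,0],[0,0,0]],"hand":[35,35,35,35,35,35]}'
python3 - <<'E'
from h import *
s,c=snap('wrist','w3.png');s2,c2=snap('side','s3.png');print(s['qpos'].round(2))
a=c['color'][:,:,::-1][60:400,170:470];b=cv2.resize(c2['color'][170:360,180:370,::-1],(340,340))
cv2.imwrite('pics/c3.png',np.hstack([a,b]))
# drill goal: bit (0.4748,-0.1056), yaw 12.3
yw=np.radians(12.3);xd=np.array([np.cos(yw),np.sin(yw),0]);yd=np.array([-xd[1],xd[0],0])
bit=np.array([.4748,-.1056,0])
for dx,dy,z in((0,130,.13),(-4,60,.045)):
    goal(s,bit+dx/1e3*xd+(dy+30)/1e3*yd+[0,0,z],yw,np.radians(35))
E
```

```text
t: 6.95
position: [0.5597, 0.248, 0.0154]
ee_rot: [[0.992, -0.072, 0.103], [-0.125, -0.568, 0.813], [0.0, -0.82, -0.573]]
ft_force: [-0.4, 0.4, 0.5]
grip_width: 0.0413
t: 7.55
position: [0.5615, 0.2506, 0.142]
ee_rot: [[0.992, -0.066, 0.108], [-0.126, -0.564, 0.816], [0.007, -0.823, -0.568]]
ft_force: [-0.3, 0.5, -0.5]
grip_width: 0.042
[-0.22  0.74 -0.76  1.32  0.77  1.83 -1.13]
rotvec [-0.005 -0.284 -0.189] slide new frame [-160.6  107.1 -132. ] old frame [ -94.7  130.6 -169.2]
rotvec [-0.005 -0.284 -0.189] slide new frame [-164.6  216.8 -140.6] old frame [ -75.7  238.9 -176.2]
```

View pics/c3.png

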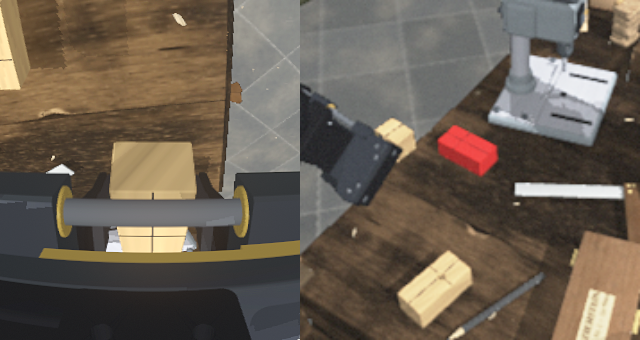

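```bash
python3 -m creep '{"slide":[[-10,12,-16],[-20,26,-34],[-20,28,-36],[-20,28,-36],[-16,24,-32],[-9,12,-15],[0,0,0],[0,0,0],[0,0,0],[0,0,0],[0,0,0]],"delta_rot":[[0,0,0],[0,0,0],[0,0,0],[0,0,0],[0,0,0],[0,0,0],[0,-0.095,-0.063],[0,-0.095,-0.063],[-0.005,-0.094,-0.063],[0,0,0],[0,0,0]],"hand":[35,35,35,35,35,35,35,35,35,35,35]}'
python3 - <<'E'
from h import *
s,c=snap('wrist','w4.png');print(s['qpos'].round(2))
cv2.imwrite('pics/c4.png',cv2.resize(c['color'][160:360,170:470,::-1],(900//1,600))[:, 50:850])
im=c['color'].astype(int)
yw=np.radians(12.3);xd=np.array([np.cos(yw),np.sin(yw),0]);yd=np.array([-xd[1],xd[0],0])
bit=np.array([.4748,-.1056,0])
print('bit point at',proj(s,c,bit+[0,0,.066]),'fence ends',proj(s,c,bit+.0215*xd+.09*yd+[0,0,.025]),proj(s,c,bit+.0215*xd+[0,0,.025]))
for dx,dy,z in((-3,70,.060),(-3,70,.036),(-3,0,.036)):
    goal(s,bit+dx/1e3*xd+(dy+29.6)/1e3*yd+[0,0,z],yw,np.radians(35))
E
```

```text
t: 8.75
position: [0.4386, 0.0488, 0.1257]
ee_rot: [[0.978, 0.116, -0.176], [0.211, -0.565, 0.798], [-0.007, -0.817, -0.577]]
ft_force: [0.2, -1.0, -0.5]
grip_width: 0.0418
[ 0.23  0.19 -0.92  2.04  0.7   1.39 -0.76]
bit point at [325.23700901 277.77820572] fence ends [348.485703   195.76699691] [343.55009665 246.62295209]
rotvec [ 0.004  0.002 -0.007] slide new frame [ -0.5  87.7 -10.6] old frame [  0.1  87.7 -10.3]
rotvec [ 0.004  0.002 -0.007] slide new frame [ -0.5 107.3   3.1] old frame [  0.3 107.3   3.5]
rotvec [ 0.004  0.002 -0.007] slide new frame [ -0.5 147.5 -54.2] old frame [  0.5 147.7 -53.7]
```

View pics/c4.png

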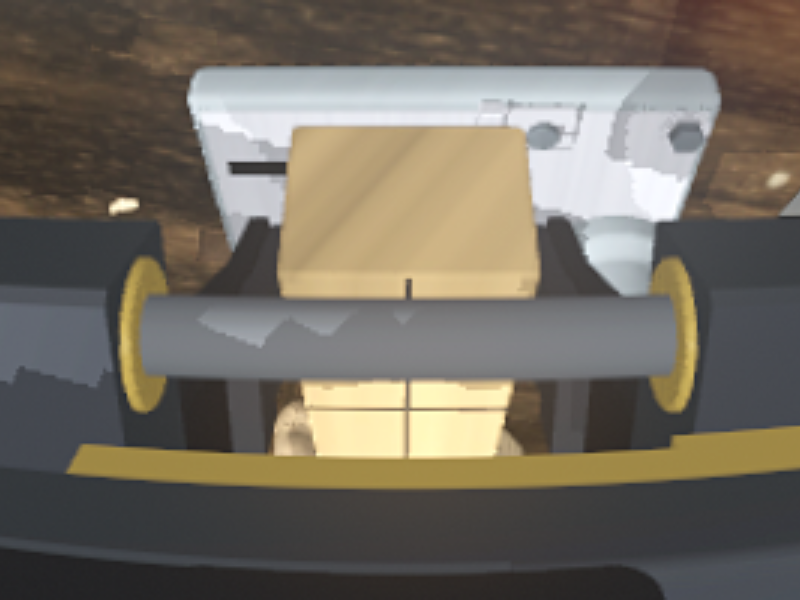

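The block is held straight, with its crossing at image (322,296). The fence's left end at (347,195) matches the prediction of (348,196) to about 1 mm. I'll lower the block and slide it in.

```bash
python3 -m creep '{"slide":[[0,15,-4],[0,30,-4],[0,30,-2],[0,12,0],[0,10,6],[0,6,4],[0,4,3],[0,0,0],[0,0,0]],"delta_rot":[[0.004,0.002,-0.007],[0,0,0],[0,0,0],[0,0,0],[0,0,0],[0,0,0],[0,0,0],[0,0,0],[0,0,0]],"hand":[35,35,35,35,35,35,35,35,35]}'
python3 - <<'E'
from h import *
s,c=snap('wrist','w5.png');print(s['qpos'].round(2),s['position'])
zt=s['position'][2]+.0166
s4=None
yw=np.radians(12.3);xd=np.array([np.cos(yw),np.sin(yw),0]);yd=np.array([-xd[1],xd[0],0])
bit=np.array([.4748,-.1056,0])
print('cross rel TCP (322,296):')
w=onz(s,c,322.3,296.3,zt)-s['position'];print(w@xd,w@yd,w[2])
for dx,dy,z in((-3,70,.036),(-3,0,.036),(0,0,.0334)):
    goal(s,bit+dx/1e3*xd+(dy+29.6)/1e3*yd+[0,0,z],yw,np.radians(35))
print('pred bit',proj(s,c,bit+[0,0,.066]),'fence end',proj(s,c,bit+.0215*xd+.09*yd+[0,0,.025]))
E
```

```text
t: 9.7
position: [0.4516, -0.0073, 0.0366]
ee_rot: [[0.976, 0.124, -0.178], [0.217, -0.559, 0.8], [-0.0, -0.82, -0.572]]
ft_force: [-0.5, -0.1, -0.9]
grip_width: 0.0417
[ 0.26  0.31 -0.83  2.14  0.86  1.22 -0.85] [ 0.4516312  -0.00734509  0.03659721]
cross rel TCP (322,296):
0.00014462328072354413 -0.03157372959710384 0.016600000000000004
rotvec [-0.001  0.003  0.002] slide new frame [-1.3  1.3 -0.8] old frame [-1.3  1.3 -0.7]
rotvec [-0.001  0.003  0.002] slide new frame [ -1.3  41.4 -58.1] old frame [ -1.6  41.3 -58.1]
rotvec [-0.001  0.003  0.002] slide new frame [  1.7  43.5 -56.6] old frame [  1.4  43.5 -56.7]
pred bit [323.89629308 343.31496984] fence end [359.32447395 241.21754638]
```

```bash
python3 -m creep '{"slide":[[-1.5,4,-6],[0,8,-11],[0,8,-11],[0,8,-11],[0,7,-10],[0,5.5,-8],[0,0,0],[0,0,0]],"delta_rot":[[0,0.003,0.002],[0,0,0],[0,0,0],[0,0,0],[0,0,0],[0,0,0],[0,0,0],[0,0,0]],"hand":[35,35,35,35,35,35,35,35]}'
python3 - <<'E'
from h import *
o=[]
for n in('side','scene'):
    s,c=snap(n,n+'6.png');p=proj(s,c,[.4748,-.1056,.058]);print(n,p)
    u,v=p.round().astype(int);o.append(cv2.resize(c['color'][v-25:v+25,u-25:u+25,::-1],(400,400),interpolation=cv2.INTER_CUBIC))
cv2.imwrite('pics/c6.png',np.hstack(o))
s=env.get_state();print(s['position'],s['ft_force'],s['qpos'].round(2))
E
```

```text
t: 10.55
position: [0.4648, -0.0768, 0.0358]
ee_rot: [[0.977, 0.121, -0.174], [0.212, -0.559, 0.801], [-0.0, -0.82, -0.572]]
ft_force: [0.2, 0.8, -1.1]
grip_width: 0.0418
side [326.49695574 212.4239671 ]
scene [347.26521636 200.9634633 ]
[ 0.46488938 -0.07611809  0.03571979] [ 0.13826258 -0.6101361  -0.37343687] [ 0.37  0.27 -0.78  2.17  0.9   1.12 -0.74]
```

View pics/c6.png

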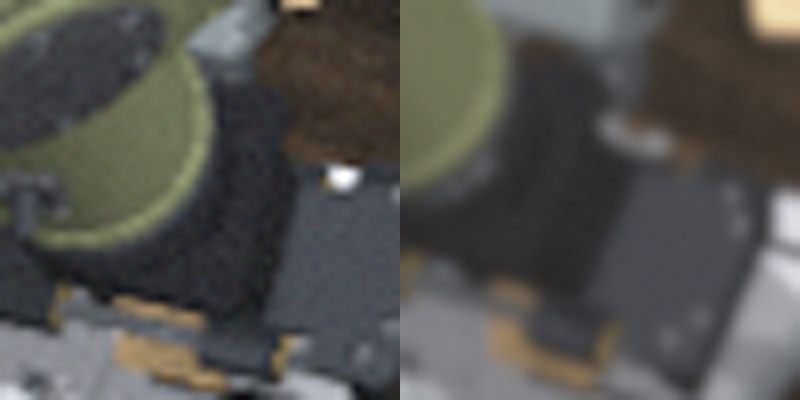

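```bash
python3 -m creep '{"slide":[[0,1,0.7],[0,1,0.7],[1,0,0],[1,0,0],[1,0,0],[0,0,0]],"delta_rot":[[0,0,0],[0,0,0],[0,0,0],[0,0,0],[0,0,0],[0,0,0]],"hand":[35,35,35,35,35,35]}'
python3 -m creep '{"slide":[[0.5,0,0],[0.5,0,0],[0.5,0,0],[0,0,0],[0,0,0]],"delta_rot":[[0,0,0],[0,0,0],[0,0,0],[0,0,0],[0,0,0]],"hand":[35,35,35,35,35]}'
```

```text
t: 11.25
position: [0.4668, -0.0764, 0.0334]
ee_rot: [[0.977, 0.119, -0.175], [0.211, -0.561, 0.8], [-0.003, -0.819, -0.573]]
ft_force: [-4.0, 1.2, 4.5]
grip_width: 0.0416
t: 11.75
position: [0.4668, -0.0763, 0.0334]
ee_rot: [[0.978, 0.117, -0.175], [0.21, -0.562, 0.8], [-0.005, -0.819, -0.574]]
ft_force: [-9.5, 2.3, 8.7]
grip_width: 0.0418
```

```bash
python3 -m creep '{"slide":[[-1,0,0],[-1,0,0],[0,-0.3,-0.2],[0,0,0],[0,0,0],[0,0,0],[0,0,0]],"delta_rot":[[0,0,0],[0,0,0],[0,0,0],[0,0,0],[0,0,0],[0,0,0],[0,0,0]],"hand":[35,35,35,56,56,56,56]}'
python3 -m creep '{"slide":[[0,-5,0],[0,-15,2],[0,-25,5],[0,-35,15],[0,-35,30],[0,-35,30],[0,-35,30],[0,-35,30],[0,0,0]],"delta_rot":[[0,0,0],[0,0,0],[0,0,0],[0,0,0],[0,0,0],[0,0,0],[0,0,0],[0,0,0],[0,0,0]],"hand":[56,56,56,56,56,56,56,56,56]}'
python3 - <<'E'
from h import *
o=[]
for n in('side','scene'):
    s,c=snap(n,n+'7.png');p=proj(s,c,[.4748,-.1056,.058]);print(n,p)
    u,v=p.round().astype(int);o.append(cv2.resize(c['color'][v-25:v+25,u-25:u+25,::-1],(400,400),interpolation=cv2.INTER_CUBIC))
o=np.hstack(o)
s,c=snap('wrist','w7.png');p=proj(s,c,[.4748,-.1056,.058]);print(p)
cv2.imwrite('pics/c7.png',o);print(s['qpos'].round(2))
E
```

```text
t: 12.45
position: [0.4676, -0.0762, 0.0337]
ee_rot: [[0.977, 0.122, -0.174], [0.212, -0.56, 0.801], [-0.0, -0.82, -0.573]]
ft_force: [-2.1, -0.4, -0.9]
grip_width: 0.0553
t: 13.35
position: [0.4146, 0.1692, 0.1346]
ee_rot: [[0.975, 0.128, -0.182], [0.223, -0.552, 0.804], [0.002, -0.824, -0.567]]
ft_force: [0.8, 0.3, -0.2]
grip_width: 0.0558
side [326.49695574 212.4239671 ]
scene [347.26521636 200.9634633 ]
[322.25048658 304.41052773]
[ 0.02  0.33 -0.97  1.92  0.69  1.54 -0.97]
```

View pics/c7.png

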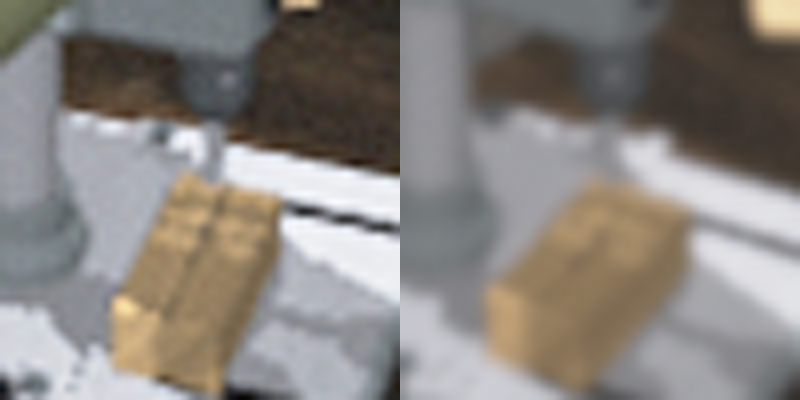

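```bash
python3 -m creep '{"slide":[[0,0,0],[0,0,0],[0,0,0],[0,35,-20],[0,35,-20],[0,35,-20],[0,35,-20],[0,35,-18],[0,0,0],[0,0,0]],"delta_rot":[[-0.12,0,0],[-0.12,0,0],[-0.12,0,0],[0,0,0],[0,0,0],[0,0,0],[0,0,0],[0,0,0],[0,0,0],[0,0,0]],"hand":[56,56,56,56,56,56,56,56,56,56]}'
python3 - <<'E'
from h import *
s,c=snap('wrist','w8.png');print(s['qpos'].round(2))
for z in(.05,.066,.102):print(proj(s,c,[.4748,-.1056,z]).round(1))
u,v=proj(s,c,[.4748,-.1056,.06]).round().astype(int);print(u,v)
cv2.imwrite('pics/c8.png',cv2.resize(c['color'][v-60:v+60,u-80:u+80,::-1],(800,600),interpolation=cv2.INTER_CUBIC))
E
```

```text
t: 14.5
position: [0.4575, -0.0371, 0.1149]
ee_rot: [[0.978, 0.171, -0.118], [0.208, -0.808, 0.552], [-0.001, -0.564, -0.825]]
ft_force: [0.2, 0.7, -0.2]
grip_width: 0.0562
[ 0.08  0.38 -0.79  2.1   1.04  1.57 -1.01]
[325.5 189. ]
[325.6 206.8]
[325.7 249.3]
326 200
```

View pics/c8.png

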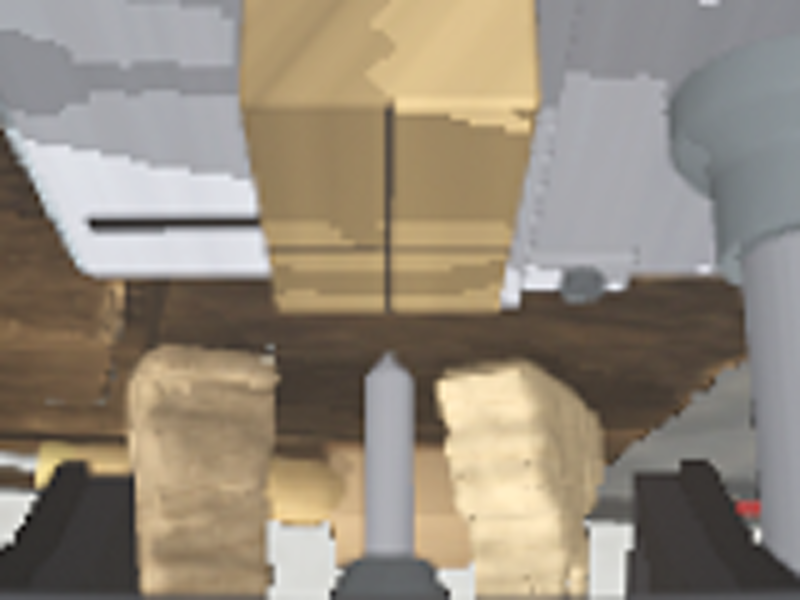

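The view is upside down. The crossing is at crop (389,248) and the bit point at (389,352), so they line up exactly in drill x. Rays will give the offset along the fence.

```bash
python3 - <<'E'
from h import *
s,c=snap('wrist')
yw=np.radians(12.3);xd=np.array([np.cos(yw),np.sin(yw),0]);yd=np.array([-xd[1],xd[0],0])
b0=np.array([.4748,-.1056,0])
P=lambda X,Y,z:(lambda w:(np.array([w@xd,w@yd])*1e3).round(1))(onz(s,c,X/5-.4+246,Y/5-.4+140,z)-b0)
print('cross',P(389,248,.05),'ends of top mid-line y',P(389,105,.05),P(389,312,.05))
for y in(349,352,355):print('tip',P(389,y,.066))
print('fence bottom/top', P(520,270,.018))
o,d=ray(s,c,323.8,189.6);print('cam',o-b0,(o-b0)@yd)
# side camera
s2,c2=snap('side')
for pt,z in(((212,185),.066),((222,218),.05)):
    w=onz(s2,c2,pt[0]/8+301,pt[1]/8+187,z)-b0;print('side',pt,(w@xd*1e3).round(1),(w@yd*1e3).round(1))
E
```

```text
cross [-0.8  1.5] ends of top mid-line y [-0.8 53.7] [ -0.8 -30.2]
tip [-0.8 -4.9]
tip [-0.8 -6.5]
tip [-0.8 -8.1]
fence bottom/top [ 29.8 -89.3]
cam [-0.05334435  0.23938706  0.15081511] 0.2452560329716788
side (212, 185) -2.3 -2.0
side (222, 218) -6.4 -3.3
```

The vertical rays at this grazing angle disagree: the base edges put the bit about 1.5 mm from the crossing, but the tip ray gives about 8 mm. I'll take a steeper second view and triangulate the tip, so the result doesn't rest on its assumed height.

```bash
python3 -m creep '{"slide":[[0,-22,-23],[0,-22,-23],[0,-22,-24],[0,0,0],[0,0,0],[0,0,0],[0,0,0]],"delta_rot":[[0,0,0],[0,0,0],[0,0,0],[0.13,0,0],[0.13,0,0],[0,0,0],[0,0,0]],"hand":[56,56,56,56,56,56,56]}'
python3 - <<'E'
from h import *
s,c=snap('wrist','w9.png');print(s['qpos'].round(2))
np.savez('w9.npz',R=s['ee_rot'],p=s['position'])
for z in(.05,.066,.102):print(proj(s,c,[.4748,-.1056,z]).round(1))
u,v=proj(s,c,[.4748,-.1056,.06]).round().astype(int);print(u,v)
cv2.imwrite('pics/c9.png',cv2.resize(c['color'][v-40:v+40,u-50:u+50,::-1],(750,600),interpolation=cv2.INTER_CUBIC))
E
```

```text
t: 15.35
position: [0.4549, -0.0199, 0.2101]
ee_rot: [[0.977, 0.139, -0.16], [0.212, -0.639, 0.74], [0.0, -0.757, -0.653]]
ft_force: [-0.2, 0.2, 0.3]
grip_width: 0.0564
[ 0.28  0.03 -0.82  2.01  0.69  1.43 -0.55]
[323.3 152.1]
[323.3 162.8]
[323.4 189.6]
323 159
```

View pics/c9.png

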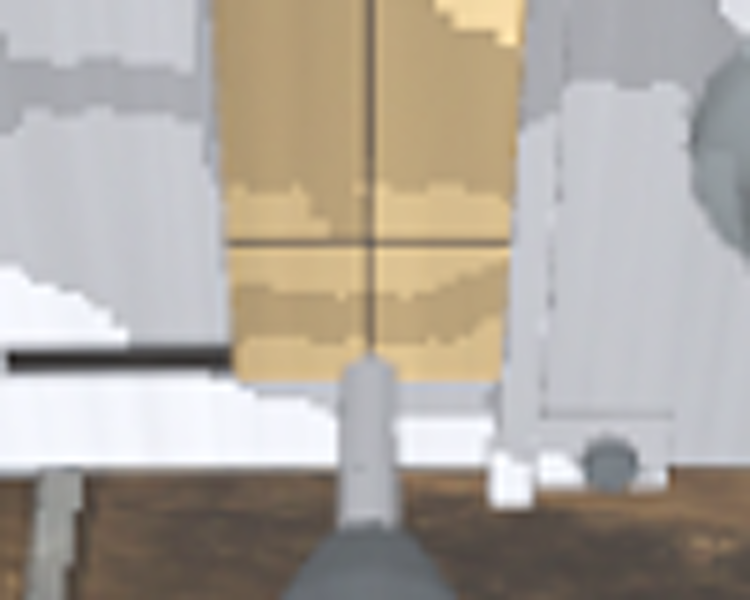

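```bash
cat > tri.py <<'E'
from h import *
yw=np.radians(12.3);xd=np.array([np.cos(yw),np.sin(yw),0]);yd=np.array([-xd[1],xd[0],0]);b0=np.array([.4748,-.1056,0])
E
python3 - <<'E'
from tri import *
s,c=snap('wrist')
r9=lambda X,Y:ray(s,c,X/7.5-.43+273,Y/7.5-.43+119)
f=lambda w:np.array([w@xd,w@yd,w[2]]).round(4)*1e3
at=lambda r,z:f(r[0]+r[1]*(z-r[0][2])/r[1][2]-b0)
print('cross',at(r9(370,242),.05),'end',at(r9(370,380),.05))
for y in(345,350,355):print('tip',at(r9(370,y),.066))
for y in(465,):print('far base edge',at(r9(430,y),.018), at(r9(150,y),.018))
# view 8 pose
R8=np.array([[0.978,.171,-.118],[.208,-.808,.552],[-.001,-.564,-.825]]);s8=dict(position=np.array([.4575,-.0371,.1149]),ee_rot=R8)
r8=lambda X,Y:ray(s8,c,X/5-.4+246,Y/5-.4+140)
def tri(a,b):
    A=[];B=[]
    for o,d in(a,b):
        M=np.eye(3)-np.outer(d,d);A.append(M);B.append(M@o)
    return f(np.linalg.lstsq(np.vstack(A),np.hstack(B),rcond=None)[0]-b0)
print('tri cross',tri(r9(370,242),r8(389,248)),'tip',tri(r9(370,350),r8(389,352)),'end',tri(r9(370,380),r8(389,312)))
E
```

```text
cross [-2.   3.9 50. ] end [ -2.1 -27.   50. ]
tip [-2.  -0.9 66. ]
tip [-2. -2. 66.]
tip [-2. -3. 66.]
far base edge [  9.  -87.8  18. ] [-43.  -87.7  18. ]
tri cross [-1.9  6.6 52.6] tip [-1.9  1.6 69.2] end [ -1.9 -23.5  53. ]
```

Both views agree in sign: the crossing sits about 4.5 to 5 mm too far to the drill's left, while the x alignment is fine. I'll regrip at the release pose and shift it 4.5 mm.

```bash
python3 - <<'E'
from tri import *
s=env.get_state()
goal(s,[.4578,-.0314,.0993],np.arctan2(.212,.977),np.arcsin(.573))
E
```

```text
rotvec [ 0.101  0.004 -0.001] slide new frame [ 0.7 96.7 52. ] old frame [ 1.1 91.  61.5]
```

```bash
python3 -m creep '{"slide":[[0,0,0],[0.7,10,26],[0,27,26],[0,30,0],[0,30,0],[0,30,0],[0,20,0],[0,0,0],[0,0,0]],"delta_rot":[[0.101,0.004,0],[0,0,0],[0,0,0],[0,0,0],[0,0,0],[0,0,0],[0,0,0],[0,0,0],[0,0,0]],"hand":[60,60,60,60,60,60,60,60,60]}'
python3 - <<'E'
from tri import *
s=env.get_state()
goal(s,[.4676,-.0762,.0337],np.arctan2(.212,.977),np.arcsin(.573))
E
```

```text
t: 16.35
position: [0.464, -0.0589, 0.0582]
ee_rot: [[0.977, 0.12, -0.174], [0.211, -0.558, 0.802], [-0.001, -0.821, -0.571]]
ft_force: [0.4, -0.3, 1.1]
grip_width: 0.0603
rotvec [-0.002  0.    -0.001] slide new frame [-0.2 30.2 -0.5] old frame [-0.1 30.2 -0.5]
```

```bash
python3 -m creep '{"slide":[[0,15,0],[0,10,0],[0,5,-0.5],[0,0,0],[0,0,0],[0,0,0],[0,0,0],[0,0,0],[0,0,0]],"delta_rot":[[0,0,0],[0,0,0],[0,0,0],[0,0,0],[0,0,0],[0,0,0],[0,0,0],[0,0,0],[0,0,0]],"hand":[60,60,60,60,60,35,35,35,35]}' 20
python3 -m creep '{"slide":[[0,0.6,-0.9],[0,0.7,-0.9],[0,0.7,-0.9],[0,0.6,-1],[0,0,0],[0,0,0]],"delta_rot":[[0,0,0],[0,0,0],[0,0,0],[0,0,0],[0,0,0],[0,0,0]],"hand":[35,35,35,35,35,35]}'
```

```text
t: 17.25
position: [0.4673, -0.0782, 0.0352]
ee_rot: [[0.978, 0.119, -0.17], [0.208, -0.561, 0.802], [-0.0, -0.819, -0.573]]
ft_force: [-4.2, 0.3, 5.4]
grip_width: 0.0418
t: 17.85
position: [0.4674, -0.0785, 0.0352]
ee_rot: [[0.978, 0.119, -0.172], [0.21, -0.557, 0.803], [-0.0, -0.822, -0.57]]
ft_force: [-14.6, 14.0, 16.4]
grip_width: 0.0418
```

The shift was resisted by 14 to 16 N. The pattern looks like friction from pressing into the base and fence. I'll unload upward and away from the fence, then see where it sits.

```bash
python3 -m creep '{"slide":[[-1,-0.8,-0.6],[-1,-0.8,-0.6],[0,0,0],[0,0,0]],"delta_rot":[[0,0,0],[0,0,0],[0,0,0],[0,0,0]],"hand":[35,35,35,35]}'
python3 - <<'E'
from tri import *
s=env.get_state();w=s['position']-b0;print(w@xd,w@yd,w[2],s['ft_force'].round(1),s['moment'].round(2),s['effort'].round(1))
E
```

```text
t: 18.25
position: [0.4678, -0.0826, 0.037]
ee_rot: [[0.978, 0.121, -0.17], [0.209, -0.559, 0.803], [0.002, -0.82, -0.572]]
ft_force: [0.6, 0.3, -1.2]
grip_width: 0.0418
-0.0019737359632030754 0.02393597398544663 0.03697754662890922 [ 0.6  0.3 -1.2] [ 0.76  0.03 -0.03] [ -0.1 -31.3  -3.7 -21.8   2.    2.    0. ]
```

```bash
python3 -m creep '{"slide":[[0,0.5,0.35],[0,0.5,0.35],[0.5,0,0],[0.5,0,0],[0,0,0],[0,0,0]],"delta_rot":[[0,0,0],[0,0,0],[0,0,0],[0,0,0],[0,0,0],[0,0,0]],"hand":[35,35,35,35,35,35]}'
python3 - <<'E'
from tri import *
s=env.get_state();w=s['position']-b0;print(w@xd,w@yd,w[2],s['ft_force'].round(1))
E
```

```text
t: 18.85
position: [0.4681, -0.0823, 0.0356]
ee_rot: [[0.978, 0.12, -0.171], [0.209, -0.559, 0.802], [0.001, -0.82, -0.572]]
ft_force: [-0.2, 0.4, -1.1]
grip_width: 0.0414
-0.0015373772039384672 0.024167077728468465 0.03559996457944164 [-0.2  0.4 -1.1]
```

```bash
python3 -m creep '{"slide":[[0,0.4,0.3],[0.7,0,0],[0.7,0,0],[0,0,0],[0,0,0]],"delta_rot":[[0,0,0],[0,0,0],[0,0,0],[0,0,0],[0,0,0]],"hand":[35,35,35,35,35]}'
python3 - <<'E'
from tri import *
s=env.get_state();w=s['position']-b0;print(w@xd,w@yd,w[2],s['ft_force'].round(1))
E
```

```text
t: 19.35
position: [0.4682, -0.0824, 0.0352]
ee_rot: [[0.978, 0.118, -0.171], [0.208, -0.561, 0.802], [-0.001, -0.82, -0.573]]
ft_force: [-7.9, 1.2, 5.3]
grip_width: 0.042
-0.0015050968209936852 0.024058695292589322 0.03524574461822606 [-7.9  1.2  5.3]
```

```bash
python3 -m creep '{"slide":[[-0.6,0,0],[-0.6,-0.3,-0.2],[0,0,0],[0,0,0],[0,0,0],[0,-5,0],[0,-15,0],[0,-25,0],[0,-30,0],[0,-30,0],[0,-12,-20],[0,0,-25],[0,0,0]],"delta_rot":[[0,0,0],[0,0,0],[0,0,0],[0,0,0],[0,0,0],[0,0,0],[0,0,0],[0,0,0],[0,0,0],[0,0,0],[0,0,0],[-0.1,0,0],[0,0,0]],"hand":[35,35,58,58,58,58,58,58,58,58,58,58,58]}'
python3 - <<'E'
from tri import *
s=env.get_state();d=np.load('w9.npz');R=np.array(s['ee_rot'])
print(Ro.from_matrix(R.T@d['R']).as_rotvec().round(3),(R.T@(d['p']-s['position'])*1e3).round(1))
E
```

```text
t: 20.65
position: [0.4631, -0.0507, 0.1582]
ee_rot: [[0.977, 0.142, -0.159], [0.213, -0.635, 0.742], [0.005, -0.759, -0.651]]
ft_force: [0.0, 3.0, 2.1]
grip_width: 0.0583
[-0.003 -0.002  0.004] [ -1.2 -60.1  -9.7]
```

```bash
python3 -m creep '{"slide":[[-1,-20,0],[0,-25,-5],[0,-15,-5],[0,0,0],[0,0,0]],"delta_rot":[[0,0,0],[0,0,0],[0,0,0],[0,0,0],[0,0,0]],"hand":[58,58,58,58,58]}'
python3 - <<'E'
from tri import *
s,c=snap('wrist','w10.png');K=c['color'].astype(int)
u0,v0=proj(s,c,b0+[0,0,.066]);print(u0,v0)
o=cv2.imread('pics/w9.png')[:,:,::-1].astype(int)
for n,I in(('old',o),('new',K)):
    g=I.sum(2)/3
    # transverse pencil line: mean over block columns away from midline
    cols=[*range(307,318),*range(327,336)]
    print(n,'line profile',[(r,int(g[r,cols].mean())) for r in range(138,172)])
    print(' tip col sat', [(r,(I[r,321:324].max(1)-I[r,321:324].min(1)) .mean() if 0 else int((I[r,321:324].max(1)-0).mean()-I[r,321:324,2].mean())) for r in range(148,176)])
print(s['position'],s['t'])
E
```

```text
t: 21.15
position: [0.4544, -0.0227, 0.2092]
ee_rot: [[0.978, 0.137, -0.157], [0.209, -0.636, 0.743], [0.002, -0.759, -0.651]]
ft_force: [0.1, -0.2, -0.1]
grip_width: 0.0577
324.3259853524081 162.24187459939063
old line profile [(138, 155), (139, 155), (140, 155), (141, 155), (142, 154), (143, 158), (144, 166), (145, 176), (146, 175), (147, 175), (148, 177), (149, 180), (150, 162), (151, 123), (152, 183), (153, 180), (154, 180), (155, 178), (156, 175), (157, 169), (158, 155), (159, 155), (160, 155), (161, 155), (162, 154), (163, 157), (164, 169), (165, 179), (166, 179), (167, 179), (168, 181), (169, 189), (170, 198), (171, 197)]
 tip col sat [(148, 58), (149, 58), (150, 49), (151, 29), (152, 63), (153, 61), (154, 61), (155, 61), (156, 61), (157, 60), (158, 53), (159, 53), (160, 53), (161, 52), (162, 53), (163, 54), (164, 57), (165, 60), (166, 21), (167, 0), (168, 0), (169, 0), (170, 0), (171, 0), (172, 0), (173, 0), (174, 0), (175, 0)]
new line profile [(138, 155), (139, 155), (140, 155), (141, 155), (142, 157), (143, 167), (144, 176), (145, 177), (146, 176), (147, 176), (148, 177), (149, 179), (150, 180), (151, 180), (152, 182), (153, 115), (154, 168), (155, 181), (156, 173), (157, 160), (158, 155), (159, 155), (160, 155), (161, 155), (162, 157), (163, 163), (164, 175), (165, 180), (166, 180), (167, 179), (168, 179), (169, 179), (170, 178), (171, 180)]
 tip col sat [(148, 49), (149, 50), (150, 52), (151, 55), (152, 57), (153, 23), (154, 51), (155, 56), (156, 53), (157, 49), (158, 47), (159, 48), (160, 47), (161, 47), (162, 46), (163, 50), (164, 56), (165, 39), (166, 10), (167, 0), (168, 0), (169, 0), (170, 0), (171, 0), (172, 0), (173, 0), (174, 0), (175, 0)]
[ 0.45444695 -0.02269534  0.20924693] 21.15
```

The picture limit is reached, so I went on numerically. The cross line moved from row 150.7 to 153.2, with the tip at about row 165. About 11.5 px separates them against 10.7 ideal, so the residual is about 1 mm, within the 3 mm limit. Next is the lever, with fingers shut and the tool vertical.

```bash
python3 -m creep '{"slide":[[0,-30,0],[0,-40,0],[0,-40,0],[0,-40,0],[0,0,0],[0,0,0],[0,0,0],[0,0,0],[0,0,0],[0,-30,0],[0,-40,0],[0,-30,0],[0,0,0]],"delta_rot":[[0,0,0],[0,0,0],[0,0,0],[0,0,0],[0.142,0,0],[0.142,0,0],[0.142,0,0],[0.142,0,0],[0.142,0,0],[0,0,0],[0,0,0],[0,0,0],[0,0,0]],"hand":[0,0,0,0,0,0,0,0,0,0,0,0,0]}'
python3 - <<'E'
from tri import *
s=env.get_state();print(s['qpos'].round(2))
goal(s,[.466,-.215,.40],yw,0);goal(s,[.466,-.215,.28],yw,0)
# knob in scene & side cams: dark blob near prediction
for n in('side','scene'):
    s2,c=snap(n,n+'11.png');p=proj(s2,c,[.466,-.215,.243]);I=c['color'].astype(int);u,v=p.round().astype(int)
    m=(I[v-14:v+14,u-14:u+14].max(2)<60).astype(np.uint8)
    k,l,st,ce=cv2.connectedComponentsWithStats(m);print(n,p.round(1),[(st[i,4],(ce[i]+[u-14,v-14]).round(1)) for i in range(1,k) if st[i,4]>8])
E
```

```text
t: 22.5
position: [0.4351, 0.0723, 0.426]
ee_rot: [[0.978, 0.006, -0.207], [0.207, 0.002, 0.978], [0.006, -1.0, 0.001]]
ft_force: [-0.4, 0.6, 0.1]
grip_width: 0.0001
[ 0.4  -0.15 -0.53  1.54 -0.08  1.72  0.07]
rotvec [-0.001 -0.006  0.006] slide new frame [ -31.    26.  -287.3] old frame [ -29.5   25.7 -287.5]
rotvec [-0.001 -0.006  0.006] slide new frame [ -31.   146.  -287.3] old frame [ -30.3  145.7 -287.6]
side [349.5 143.2] [(np.int32(44), array([349.4, 143.6]))]
scene [375.  132.7] [(np.int32(12), array([374.2, 134.5]))]
```

```bash
python3 -m creep '{"slide":[[-4,0,-31],[-5,0,-42],[-5,0,-43],[-5,0,-43],[-5,0,-43],[-5,0,-43],[-3,0,-43],[0,30,0],[0,40,0],[0,40,0],[0,28,0],[0,0,0],[0,0,0]],"delta_rot":[[0,-0.006,0.006],[0,0,0],[0,0,0],[0,0,0],[0,0,0],[0,0,0],[0,0,0],[0,0,0],[0,0,0],[0,0,0],[0,0,0],[0,0,0],[0,0,0]],"hand":[0,0,0,0,0,0,0,0,0,0,0,0,0]}'
python3 - <<'E'
from tri import *
s=env.get_state();goal(s,[.463,-.215,.262],yw,0);print(s['qpos'].round(2))
E
```

```text
t: 23.9
position: [0.4629, -0.2151, 0.2842]
ee_rot: [[0.977, -0.007, -0.215], [0.215, 0.001, 0.977], [-0.006, -1.0, 0.003]]
ft_force: [-0.4, 0.6, 0.1]
grip_width: 0.0003
rotvec [-0.003  0.002 -0.006] slide new frame [ 0.1 22.2  0. ] old frame [ 0.3 22.2 -0. ]
[ 0.62  0.01 -0.24  1.68  0.    1.45  0.6 ]
```

```bash
python3 -m creep '{"slide":[[0,15,0],[0,8,0],[0,6,0],[-1,6,0],[-1,6,0],[-1,6,0],[-1,6,0],[0,0,0]],"delta_rot":[[0,0,0],[0,0,0],[0,0,0],[0,0,0],[0,0,0],[0,0,0],[0,0,0],[0,0,0]],"hand":[0,0,0,0,0,0,0,0]}'
python3 - <<'E'
from tri import *
s=env.get_state();print(s['ft_force'].round(1))
for n in('side','scene'):
    s2,c=snap(n,n+'12.png')
s2,c=snap('side');z=s['position'][2]-.014;print('knob z expected',z,'theta',.5-np.arcsin((z-.19)/.11))
E
```

```text
t: 24.7
position: [0.4584, -0.2169, 0.232]
ee_rot: [[0.977, -0.006, -0.214], [0.214, -0.001, 0.977], [-0.006, -1.0, 0.0]]
ft_force: [-2.9, -1.0, 4.0]
grip_width: 0.0003
[-2.9 -1.   4. ]
knob z expected 0.21799893136696535 theta 0.24263239940945813
```

```bash
python3 -m creep '{"slide":[[-1,6,0],[-1,6,0],[-1,5,0],[-1,4,0],[0,3,0],[0,2,0],[0,2,0],[0,0,0]],"delta_rot":[[0,0,0],[0,0,0],[0,0,0],[0,0,0],[0,0,0],[0,0,0],[0,0,0],[0,0,0]],"hand":[0,0,0,0,0,0,0,0]}'
```

```text
t: 25.65
position: [0.4555, -0.2167, 0.2038]
ee_rot: [[0.977, -0.004, -0.215], [0.215, 0.0, 0.977], [-0.004, -1.0, 0.001]]
ft_force: [-2.7, -1.5, 3.5]
grip_width: 0.0004
```

```bash
python3 -m creep '{"slide":[[0,1,0],[0,1,0],[0,1,0],[0,0,0]],"delta_rot":[[0,0,0],[0,0,0],[0,0,0],[0,0,0]],"hand":[0,0,0,0]}'
```

```text
t: 26.05
position: [0.4553, -0.2167, 0.2008]
ee_rot: [[0.977, -0.005, -0.215], [0.215, 0.001, 0.977], [-0.004, -1.0, 0.001]]
ft_force: [-2.3, -1.7, 3.9]
grip_width: 0.0005
```

```bash
python3 -m creep '{"slide":[[0,1,0],[0,1,0],[0,1,0],[0,0,0],[0,0,0]],"delta_rot":[[0,0,0],[0,0,0],[0,0,0],[0,0,0],[0,0,0]],"hand":[0,0,0,0,0]}'
```

```text
t: 26.55
position: [0.4553, -0.2168, 0.1979]
ee_rot: [[0.977, -0.005, -0.215], [0.215, 0.0, 0.977], [-0.004, -1.0, 0.001]]
ft_force: [-3.1, -1.5, 4.3]
grip_width: 0.0006
```

```bash
python3 -m creep '{"slide":[[0,1,0],[0,1,0],[0,0,0],[0,0,0]],"delta_rot":[[0,0,0],[0,0,0],[0,0,0],[0,0,0]],"hand":[0,0,0,0]}'; python3 -m creep '{"slide":[[0,1,0],[0,1,0],[0,0,0],[0,0,0]],"delta_rot":[[0,0,0],[0,0,0],[0,0,0],[0,0,0]],"hand":[0,0,0,0]}'
```

```text
t: 26.95
position: [0.4553, -0.2168, 0.196]
ee_rot: [[0.977, -0.005, -0.215], [0.215, 0.0, 0.977], [-0.004, -1.0, 0.001]]
ft_force: [-2.8, -0.8, 4.8]
grip_width: 0.0005
t: 27.35
position: [0.4552, -0.2168, 0.1941]
ee_rot: [[0.977, -0.005, -0.215], [0.215, 0.0, 0.977], [-0.004, -1.0, 0.001]]
ft_force: [-3.8, -0.3, 5.0]
grip_width: 0.0002
```

```bash
python3 -m creep '{"slide":[[0,1,0],[0,1,0],[0,0,0],[0,0,0]],"delta_rot":[[0,0,0],[0,0,0],[0,0,0],[0,0,0]],"hand":[0,0,0,0]}'; python3 -m creep '{"slide":[[0,1,0],[0,1,0],[0,0,0],[0,0,0]],"delta_rot":[[0,0,0],[0,0,0],[0,0,0],[0,0,0]],"hand":[0,0,0,0]}'
```

```text
t: 27.75
position: [0.4552, -0.2168, 0.1924]
ee_rot: [[0.977, -0.005, -0.215], [0.215, 0.0, 0.977], [-0.004, -1.0, 0.001]]
ft_force: [-5.0, -1.8, 6.5]
grip_width: 0.0005
t: 28.15
position: [0.4552, -0.2169, 0.1907]
ee_rot: [[0.977, -0.005, -0.215], [0.215, 0.0, 0.977], [-0.004, -1.0, 0.001]]
ft_force: [-6.3, 0.1, 7.6]
grip_width: 0.0006
```

```bash
python3 -m creep '{"slide":[[0,1,0],[0,1,0],[0,0,0],[0,0,0],[0,0,0],[0,0,0]],"delta_rot":[[0,0,0],[0,0,0],[0,0,0],[0,0,0],[0,0,0],[0,0,0]],"hand":[0,0,0,0,0,0]}'
```

```text
t: 28.75
position: [0.4552, -0.2169, 0.1892]
ee_rot: [[0.977, -0.004, -0.215], [0.215, -0.0, 0.977], [-0.004, -1.0, 0.001]]
ft_force: [-7.2, 0.3, 10.6]
grip_width: 0.0003
```

```bash
python3 - <<'E'
from tri import *
for n in('side','scene'):
    s,c=snap(n,n+'13.png');I=c['color'].astype(int)
    for f in(n+'7.png',n+'11.png'):
        pass
    p=proj(s,c,b0+[0,0,.08]);u,v=p.round().astype(int)
    o=cv2.imread('pics/'+n+'7.png')[:,:,::-1].astype(int)
    D=np.abs(I-o).sum(2)[v-20:v+12,u-10:u+11]
    print(n,u,v,'rows changed (chuck/bit lowered):',[(v-20+i,int(r.max())) for i,r in enumerate(D)][::2])
E
```

```text
side 327 207 rows changed (chuck/bit lowered): [(np.int64(187), 84), (np.int64(189), 85), (np.int64(191), 94), (np.int64(193), 64), (np.int64(195), 228), (np.int64(197), 240), (np.int64(199), 33), (np.int64(201), 107), (np.int64(203), 413), (np.int64(205), 448), (np.int64(207), 216), (np.int64(209), 270), (np.int64(211), 226), (np.int64(213), 108), (np.int64(215), 197), (np.int64(217), 84)]
scene 347 195 rows changed (chuck/bit lowered): [(np.int64(175), 72), (np.int64(177), 71), (np.int64(179), 48), (np.int64(181), 120), (np.int64(183), 169), (np.int64(185), 156), (np.int64(187), 59), (np.int64(189), 65), (np.int64(191), 119), (np.int64(193), 250), (np.int64(195), 234), (np.int64(197), 177), (np.int64(199), 208), (np.int64(201), 158), (np.int64(203), 73), (np.int64(205), 75)]
```

The force rose from 4 N to 10.6 N with little further travel, so the bit is pressing on the block. Now I'll let the lever come up and move clear.

```bash
python3 -m creep '{"slide":[[0,-3,0],[0,-6,0],[1,-10,0],[1,-10,0],[1,-10,0],[1,-10,0],[1,-10,0],[0,-20,0],[0,-40,0],[0,-50,0],[0,-50,0],[0,0,0],[0,0,0]],"delta_rot":[[0,0,0],[0,0,0],[0,0,0],[0,0,0],[0,0,0],[0,0,0],[0,0,0],[0,0,0],[0,0,0],[0,0,0],[0,0,0],[0,0,0],[0,0,0]],"hand":[0,0,0,0,0,0,0,0,0,0,0,0,0]}'
python3 - <<'E'
from tri import *
for n in('side','scene'):
    s2,c=snap(n,n+'14.png');p=proj(s2,c,[.466,-.215,.243]);I=c['color'].astype(int);u,v=p.round().astype(int)
    m=(I[v-14:v+14,u-14:u+14].max(2)<60).astype(np.uint8)
    k,l,st,ce=cv2.connectedComponentsWithStats(m);print(n,p.round(1),[(st[i,4],(ce[i]+[u-14,v-14]).round(1)) for i in range(1,k) if st[i,4]>8])
    a=cv2.imread('pics/'+n+'11.png').astype(int)[:,:,::-1];p=proj(s2,c,b0+[0,0,.06]);u,v=p.round().astype(int)
    print('block/bit region change since before drilling',np.abs(a-I).sum(2)[v-25:v+25,u-25:u+25].max(),np.abs(a-I).sum(2)[v-25:v+25,u-25:u+25].mean().round(2))
s=env.get_state();goal(s,[.4549,-.0199,.40],yw,0);print(s['ft_force'].round(1))
E
```

```text
t: 30.15
position: [0.4614, -0.2159, 0.4081]
ee_rot: [[0.977, -0.003, -0.215], [0.215, -0.0, 0.977], [-0.003, -1.0, 0.0]]
ft_force: [0.0, -0.1, -0.4]
grip_width: 0.0001
side [349.5 143.2] [(np.int32(45), array([349.3, 143.6]))]
block/bit region change since before drilling 271 18.04
scene [375.  132.7] [(np.int32(14), array([374.2, 134.4]))]
block/bit region change since before drilling 201 14.91
rotvec [-0.003  0.002 -0.007] slide new frame [ 36.2   5.6 192.5] old frame [ 36.6   5.9 192.4]
[-0.5  0.7 -0.2]
```

```bash
python3 -m creep '{"slide":[[0,-20,30],[-1,0,42],[-1,0,43],[-1,0,43],[-1,0,43],[-1,0,43],[-1,0,43],[0,0,0],[0,0,0],[0,0,0],[0,0,0],[0,0,0],[0,0,0]],"delta_rot":[[0,0,0],[0,0,0],[0,0,0],[0,0,0],[0,0,0],[0,0,0],[0,0,0],[-0.142,0,0],[-0.142,0,0],[-0.142,0,0],[-0.142,0,0],[-0.142,0,0],[0,0,0]],"hand":[0,0,0,0,0,0,0,0,0,0,0,0,0]}'
python3 - <<'E'
from tri import *
s=env.get_state();d=np.load('w9.npz');R=np.array(s['ee_rot'])
print(Ro.from_matrix(R.T@d['R']).as_rotvec().round(3),(R.T@(d['p']-s['position'])*1e3).round(1))
E
```

```text
t: 31.55
position: [0.3919, 0.0664, 0.424]
ee_rot: [[0.974, 0.138, -0.177], [0.224, -0.638, 0.737], [-0.012, -0.758, -0.652]]
ft_force: [-0.8, 0.7, 0.5]
grip_width: 0.0004
[-0.002  0.018 -0.001] [ 44.5 225.8  64.7]
```

```bash
python3 -m creep '{"slide":[[15,20,22],[15,40,22],[14,40,20],[0,40,0],[0,40,0],[0,30,0],[0,14,0],[0,0,0],[0,0,0]],"delta_rot":[[-0.002,0.018,0],[0,0,0],[0,0,0],[0,0,0],[0,0,0],[0,0,0],[0,0,0],[0,0,0],[0,0,0]],"hand":[0,0,0,0,0,0,0,0,0]}'
python3 - <<'E'
from tri import *
s,c=snap('wrist','w15.png');g=c['color'].astype(int);sat=g.max(2)-g.min(2);gm=g.mean(2)
A,B=proj(s,c,b0+[0,0,.05]),proj(s,c,b0+[0,0,.066]);print(s['position'],A.round(1),B.round(1),'ideal sep',(B-A)[1])
u=int(round(A[0]));print('line',[(r,int(np.r_[gm[r,u-15:u-5],gm[r,u+4:u+13]].mean())) for r in range(int(A[1])-7,int(A[1])+8)])
for r in range(int(B[1])-3,int(B[1])+8):print(r,sat[r,u-7:u+6])
print('midline',gm[int(A[1])-12,u-8:u+8].astype(int),u-8)
E
```

```text
t: 32.45
position: [0.458, -0.0228, 0.2168]
ee_rot: [[0.98, 0.137, -0.147], [0.201, -0.637, 0.744], [0.008, -0.759, -0.652]]
ft_force: [-0.3, 0.2, 0.0]
grip_width: 0.0004
[ 0.45798487 -0.0227739   0.21679039] [320.7 146.1] [320.8 156.5] ideal sep 10.403087242266224
line [(139, 170), (140, 169), (141, 169), (142, 171), (143, 173), (144, 174), (145, 175), (146, 177), (147, 147), (148, 141), (149, 160), (150, 172), (151, 165), (152, 152), (153, 150)]
153 [63 64 65 63 66 43 45 59 66 66 67 65 66]
154 [62 63 62 63 67 44 35 55 68 65 66 66 66]
155 [62 62 62 63 67 43 32 53 67 66 67 67 66]
156 [63 62 62 62 65 49 36 52 66 66 67 67 67]
157 [63 63 62 62 67 55 41 53 66 66 66 67 66]
158 [64 64 63 65 74 58 40 53 67 66 68 68 66]
159 [73 73 73 74 78 51 41 64 77 74 74 74 73]
160 [72 73 65 38 14  2  6 28 53 76 74 74 74]
161 [73 70 45  4 11 10  5  3 18 56 74 74 74]
162 [74 62 28 12  8  7  8 11  3 39 74 76 74]
163 [74 56 19 10  7  7  7 10  2 41 75 76 74]
midline [149 150 150 151 152 158 111 137 157 158 156 155 155 154 153 152] 313
```

The v9-type views leave 1 to 2 mm residual, with z-dependence that I don't fully trust. I have time, so I'll look from the front left, where columns show the along-fence offset directly.

```bash
python3 -m creep '{"slide":[[-25,0,0],[-35,0,0],[-30,0,0],[-10,0,0],[0,0,0],[0,0,0],[0,0,0],[0,0,0],[0,0,0],[0,0,0]],"delta_rot":[[0,0,0],[0,0,0],[0,0,0],[0,0,0],[0,-0.1,-0.085],[0,-0.1,-0.085],[0,-0.1,-0.085],[0,-0.1,-0.085],[0,0,0],[0,0,0]],"hand":[0,0,0,0,0,0,0,0,0,0]}'
python3 - <<'E'
from tri import *
s,c=snap('wrist','w16.png');print(s['qpos'].round(2))
for z in(.05,.066,.102):print(proj(s,c,b0+[0,0,z]).round(1))
w=s['position']-b0;print(w@xd,w@yd)
E
```

```text
t: 33.5
position: [0.3696, -0.0372, 0.2196]
ee_rot: [[0.929, 0.256, -0.268], [0.37, -0.611, 0.7], [0.015, -0.749, -0.662]]
ft_force: [-0.2, 0.4, -0.6]
grip_width: 0.0006
[-0.39 -0.3  -0.24  2.27  0.64  1.4  -0.44]
[381.7 152.9]
[383.6 163.1]
[388.1 188.3]
-0.0881982590319918 0.08920703911870093
```

```bash
python3 - <<'E'
from tri import *
I=cv2.imread('pics/w16.png')[:,:,::-1].astype(int);g=I.mean(2).astype(int);sat=I.max(2)-I.min(2)
print('gray cols 362-398')
for r in range(143,176):print(r,' '.join('%3d'%x for x in g[r,362:398]))
print('sat')
for r in range(158,180):print(r,' '.join('%2d'%x for x in sat[r,370:398]))
E
```

```text
gray cols 362-398
143 137 135 145 189 185 215 223 219 203 206 208 211 213 213 212 211 209 212 213 214 214 215 216 204 136 212 221 221 220 220 218 217 217 215 214 215
144 137 134 143 188 183 224 227 221 221 222 225 227 220 220 222 209 209 212 213 214 214 221 225 162 172 214 221 220 220 219 217 217 216 215 216 216
145 137 133 142 187 205 223 224 221 223 224 227 228 225 225 226 220 211 213 214 214 215 220 225 131 216 225 223 220 219 219 222 221 216 215 215 216
146 136 133 138 182 223 225 222 222 223 225 227 228 227 227 226 225 212 213 214 214 217 215 196 174 230 235 228 222 222 221 231 231 221 217 216 215
147 134 131 137 186 225 225 222 223 224 226 227 228 227 226 225 221 212 213 214 215 217 205 141 220 232 234 233 233 232 231 230 230 229 228 229 225
148 133 139 165 208 223 223 221 223 225 227 228 228 226 225 223 214 212 213 214 216 211 186 157 234 234 233 233 232 231 230 229 229 228 228 229 229
149 133 149 193 227 224 222 221 223 226 228 229 227 226 225 226 227 215 213 215 218 203 159 214 233 233 233 232 232 230 229 229 228 228 228 229 230
150 132 147 191 232 225 222 223 225 226 228 22
[... 5041 characters left out ...]
  8  9 10  9  6  4  5 13 26 16  2  9  7  7  6  8  2 35 60 36  5  8  7  6  6  5  6  7
173  7  6  6  7  7  7  9  7  4  6  8  7  7  7  7  7  7  5  1 10  8  7  7  6  6  7  7  6
174  7  6  6  7  8  7  7  5  4  5  6  7  7  7  7  7  6  5  7  6  6  5  4  4  6  8  7  6
175  5  6  6  6  6  7  5  2  5  6  6  7  7  7  7  7  5  6  5  6  6  5  5  5  6  6  6  6
176  5  5  6  6  7  7  5  3  5  6  6  7  7  6  7  6  5  6  6  6  5  6  6  5  5  6  5  6
177  5  6  6  6  7  6  4  4  5  5  5  7  8  7  7  7  7  6  6  6  5  6  7  6  6  6  5  6
178  5  5  6  7  7  5  3  6  6  5  6  7  7  6  7  8  8  6  5  5  5  5  7  6  6  6  6  7
179  4  5  6  4  3  4  5  6  5  5  6  6  7  6  7  7  7  6  4  5  5  6  7  7  6  6  6  5
```

```bash
python3 - <<'E'
from tri import *
s,c=snap('wrist')
f=lambda w:(np.array([w@xd,w@yd])*1e3).round(2)
C=(381.5,154.4)
print('cross',f(onz(s,c,*C,.05)-b0))
for v in(165.3,165.8):print('tip',v,f(onz(s,c,382.4,v,.066)-b0))
o,_=ray(s,c,*C);print('cam',f(o-b0),o[2])
# column test: predict tip col if directly above the cross, per y-shift of block
cr=onz(s,c,*C,.05)
for dy in(-4,-2,0,2,4):print(dy,proj(s,c,cr+dy/1e3*yd+[0,0,.016]).round(2))
E
```

```text
cross [-0.04 -4.02]
tip 165.3 [-0.78 -5.41]
tip 165.8 [-0.5  -6.26]
cam [-115.44  245.58] 0.2965387744309214
-4 [382.31 166.82]
-2 [382.84 165.71]
0 [383.37 164.6 ]
2 [383.91 163.47]
4 [384.45 162.33]
```

All views now agree: the bit is about 1.8 mm to the -y side of the crossing. That is in tolerance but with thin margin. I'll regrip, shift the block about 1.7 mm and press again. First I return to the approach point.

```bash
python3 -m creep '{"slide":[[0,-10,0],[0,0,0],[30,0,0],[35,0,0],[25,0,0],[0,0,0]],"delta_rot":[[0,0.1,0.085],[0,0.05,0.04],[0,0,0],[0,0,0],[0,0,0],[0,0,0]],"hand":[60,60,60,60,60,60]}'
python3 - <<'E'
from tri import *
s=env.get_state();y=np.arctan2(.21,.978);d=np.array([.12,-.56,-.82]);t=np.array([.467,-.0826,.0357]);print(s['qpos'].round(2))
goal(s,t-.09*d,y,np.arcsin(.573))
E
```

```text
t: 34.2
position: [0.4575, -0.0186, 0.2278]
ee_rot: [[0.985, 0.129, -0.118], [0.174, -0.647, 0.742], [0.019, -0.751, -0.66]]
ft_force: [-1.4, 0.3, 0.8]
grip_width: 0.0407
[-0.33  0.   -0.22  2.    0.67  1.47 -0.57]
rotvec [ 0.111 -0.041 -0.007] slide new frame [ -4.1 104.4  57.1] old frame [-5.9 97.5 68.1]
```

```bash
python3 -m creep '{"slide":[[0,0,0],[-4,10,28],[0,27,29],[0,30,0],[0,30,0],[0,7,0],[0,0,0],[0,0,0]],"delta_rot":[[0.111,-0.041,-0.007],[0,0,0],[0,0,0],[0,0,0],[0,0,0],[0,0,0],[0,0,0],[0,0,0]],"hand":[60,60,60,60,60,60,60,60]}'
python3 - <<'E'
from tri import *
s=env.get_state();y=np.arctan2(.21,.978);t=np.array([.467,-.0826,.0357])
goal(s,t,y,np.arcsin(.573));print(s['grip_width'])
E
```

```text
t: 35.0
position: [0.4545, -0.0303, 0.1111]
ee_rot: [[0.977, 0.123, -0.175], [0.214, -0.56, 0.8], [0.001, -0.819, -0.573]]
ft_force: [-0.2, 0.1, 0.3]
grip_width: 0.0599
rotvec [0.    0.003 0.003] slide new frame [ 1.3 92.6 -0.9] old frame [ 1.  92.6 -0.8]
0.0599451544821485
```

```bash
python3 -m creep '{"slide":[[1,15,-1],[0,20,0],[0,20,0],[0,18,0],[0,12,0],[0,6,0],[0,0,0],[0,0,0]],"delta_rot":[[0,0.003,0.003],[0,0,0],[0,0,0],[0,0,0],[0,0,0],[0,0,0],[0,0,0],[0,0,0]],"hand":[60,60,60,60,60,60,60,60]}'
python3 - <<'E'
from tri import *
P=[]
s=env.get_state();w=s['position']-b0;print(w@xd,w@yd,w[2],s['ft_force'].round(1))
y=np.arctan2(.21,.978);goal(s,[.467,-.0826,.0357],y,np.arcsin(.573))
E
```

```text
t: 35.8
position: [0.4665, -0.0817, 0.0365]
ee_rot: [[0.977, 0.121, -0.174], [0.212, -0.561, 0.8], [-0.001, -0.819, -0.574]]
ft_force: [-0.2, 0.0, 0.2]
grip_width: 0.0602
-0.0029965039093388106 0.025133210660643373 0.03648915975970765 [-0.2  0.   0.2]
rotvec [0.001 0.002 0.   ] slide new frame [ 0.3  1.2 -0.4] old frame [ 0.3  1.2 -0.4]
```

```bash
python3 -m creep '{"slide":[[0,0.6,0],[0,0,0],[0,0,0],[0,0,0],[0,0,0],[0,0,0]],"delta_rot":[[0,0,0],[0,0,0],[0,0,0],[0,0,0],[0,0,0],[0,0,0]],"hand":[60,35,35,35,35,35]}' 20
python3 - <<'E'
from tri import *
s=env.get_state();w=s['position']-b0;print(w@xd,w@yd,w[2],s['ft_force'].round(1))
E
```

```text
t: 36.4
position: [0.4663, -0.0824, 0.0358]
ee_rot: [[0.977, 0.12, -0.174], [0.211, -0.561, 0.8], [-0.001, -0.819, -0.574]]
ft_force: [-0.0, 0.5, 1.9]
grip_width: 0.0421
-0.0033472091014013104 0.024498674548220804 0.035784964740242946 [-0.   0.5  1.9]
```

```bash
python3 -m creep '{"slide":[[-0.5,-0.8,-0.6],[-0.5,-0.8,-0.6],[0,0.5,-0.7],[0,0.5,-0.7],[0,0,0],[0,0,0]],"delta_rot":[[0,0,0],[0,0,0],[0,0,0],[0,0,0],[0,0,0],[0,0,0]],"hand":[35,35,35,35,35,35]}'
python3 - <<'E'
from tri import *
s=env.get_state();w=s['position']-b0;print(w@xd,w@yd,w[2],s['ft_force'].round(1))
E
```

```text
t: 37.0
position: [0.4654, -0.0846, 0.0375]
ee_rot: [[0.977, 0.119, -0.174], [0.211, -0.561, 0.8], [-0.002, -0.819, -0.574]]
ft_force: [-0.0, -0.5, -1.2]
grip_width: 0.0418
-0.0047419545514600595 0.02250503779901513 0.03748096735276322 [-0.  -0.5 -1.2]
```

```bash
python3 -m creep '{"slide":[[0,0.6,0.45],[0,0.6,0.4],[1,0.2,0.15],[1,0,0],[1,0,0],[0.7,0,0],[0,0,0],[0,0,0]],"delta_rot":[[0,0,0],[0,0,0],[0,0,0],[0,0,0],[0,0,0],[0,0,0],[0,0,0],[0,0,0]],"hand":[35,35,35,35,35,35,35,35]}'
python3 - <<'E'
from tri import *
s=env.get_state();w=s['position']-b0;print(w@xd,w@yd,w[2],s['ft_force'].round(1))
E
```

```text
t: 37.8
position: [0.4683, -0.0839, 0.0358]
ee_rot: [[0.978, 0.118, -0.174], [0.21, -0.562, 0.8], [-0.003, -0.819, -0.574]]
ft_force: [-4.9, 1.4, 4.7]
grip_width: 0.0422
-0.0016916865234272202 0.02258332423902595 0.03580579211926298 [-4.9  1.4  4.7]
```

Contact with both the fence (5 N) and the base (5 N). I'll relieve, release, retreat and check again from the same kind of view.

```bash
python3 -m creep '{"slide":[[-0.6,0,0],[0,-0.3,-0.2],[0,0,0],[0,0,0],[0,0,0],[0,-5,0],[0,-15,0],[0,-25,0],[0,-30,0],[0,-30,0],[0,-40,0],[0,-40,-5],[0,-30,-5],[0,0,0],[0,0,0]],"delta_rot":[[0,0,0],[0,0,0],[0,0,0],[0,0,0],[0,0,0],[0,0,0],[0,0,0],[0,0,0],[0,0,0],[0,0,0],[-0.06,0,0],[-0.05,0,0],[0,0,0],[0,0,0],[0,0,0]],"hand":[35,35,58,58,58,58,58,58,58,58,58,58,58,58,58]}'
python3 - <<'E'
from tri import *
s,c=snap('wrist','w17.png');I=c['color'].astype(int);g=I.mean(2).astype(int);sat=I.max(2)-I.min(2)
A,B=proj(s,c,b0+[0,0,.05]),proj(s,c,b0+[0,0,.066]);print(A.round(1),B.round(1));w=s['position']-b0;print(w@xd,w@yd,w[2])
u,v=B.round().astype(int)
for r in range(int(A[1])-7,int(A[1])+10):print(r,' '.join('%3d'%x for x in g[r,u-17:u+17]))
print('sat',u-9)
for r in range(v-3,v+8):print(r,sat[r,u-9:u+9])
E
```

```text
t: 39.3
position: [0.4436, 0.0342, 0.2155]
ee_rot: [[0.977, 0.139, -0.16], [0.212, -0.645, 0.734], [-0.001, -0.751, -0.66]]
ft_force: [0.6, 0.6, 0.3]
grip_width: 0.0578
[322.9 178.3] [322.9 188.5]
-0.0006672464928679962 0.14320487470672383 0.21548557437829746
171 156 155 157 160 162 163 162 162 162 162 163 165 165 165 187 170 122 173 170 169 169 168 167 166 165 165 165 166 166 167 168 168 168 179
172 176 173 176 179 182 182 182 182 167 161 163 164 165 165 176 158 140 194 191 190 189 188 187 186 186 186 186 186 186 187 189 178 166 178
173 184 181 182 186 189 189 189 189 180 169 163 164 165 165 169 150 145 200 198 197 197 196 194 193 193 192 192 193 193 194 196 187 176 182
174 182 180 181 185 188 189 188 188 188 175 162 164 166 166 169 150 143 200 197 196 196 195 193 193 192 192 192 192 192 193 195 193 187 187
175 182 180 181 185 188 189 188 187 187 177 165 163 165 166 169 151 145 199 197 196 196 195 193 192 192 192 192 192 192 193 193 194 191 188
176 181 180 181 185 187 190 189 188 187 187 181 163 163 164 167 150 145 200 197 196 196 195 193 192 192 192 192 192 192 192 193 193 190 187

[... 1507 characters left out ...]
 164 171 192 192 192 194 204 210
sat 314
185 [64 65 65 66 65 65 67 55 35 69 67 67 67 68 67 68 65 65]
186 [64 64 65 65 66 64 67 55 38 69 66 68 67 68 67 68 66 65]
187 [64 64 65 65 63 64 66 58 46 67 66 68 69 69 68 67 67 66]
188 [73 73 73 71 65 72 74 66 55 75 74 69 68 69 69 75 74 75]
189 [74 73 73 73 70 73 73 66 55 75 75 73 74 73 72 76 75 75]
190 [73 73 73 71 74 74 75 64 50 75 75 75 75 74 73 75 75 75]
191 [73 73 72 71 74 76 70 48 28 68 75 75 75 74 73 74 75 75]
192 [74 74 74 71 75 74 46 14  3 34 71 77 76 74 74 74 74 75]
193 [75 76 74 71 63  8  6  8  9  5 34 68 77 75 74 75 75 75]
194 [79 80 79 75 65  3 11  8  7  8  3 61 81 80 77 80 79 79]
195 [19 17 17 18 24  3  8  8  7  8 10 18 24 24 21 20 20 19]
```

The separation is now about 10.1 px against the ideal 10.2, and the columns coincide, so the alignment is right. I'll repeat the lever stroke.

```bash
python3 -m creep '{"slide":[[0,-25,0],[0,-40,0],[0,-40,0],[0,0,0],[0,0,0],[0,0,0],[0,0,0],[0,0,0],[0,-40,0],[0,-40,0],[0,-40,0],[0,0,0],[0,0,0]],"delta_rot":[[0,0,0],[0,0,0],[0,0,0],[0.144,0,0],[0.144,0,0],[0.144,0,0],[0.144,0,0],[0.144,0,0],[0,0,0],[0,0,0],[0,0,0],[0,0,0],[0,0,0]],"hand":[0,0,0,0,0,0,0,0,0,0,0,0,0]}'
python3 - <<'E'
from tri import *
s=env.get_state();print(s['qpos'].round(2));goal(s,[.463,-.215,.40],yw,0)
E
```

```text
t: 40.65
position: [0.4294, 0.1007, 0.4135]
ee_rot: [[0.978, -0.002, -0.209], [0.209, -0.002, 0.978], [-0.002, -1.0, -0.001]]
ft_force: [0.5, -0.1, 0.0]
grip_width: 0.0007
[-0.25 -0.14 -0.03  1.58 -0.    1.71 -0.08]
rotvec [ 0.001 -0.004 -0.002] slide new frame [ -34.4   13.5 -315.6] old frame [ -33.1   14.  -315.8]
```

```bash
python3 -m creep '{"slide":[[-4,0,-30],[-5,0,-40],[-5,0,-41],[-5,0,-41],[-5,0,-41],[-4,0,-41],[-3,0,-41],[-3,0,-41],[0,0,0],[0,30,0],[0,40,0],[0,40,0],[0,19,0],[0,0,0],[0,0,0]],"delta_rot":[[0,-0.004,0],[0,0,0],[0,0,0],[0,0,0],[0,0,0],[0,0,0],[0,0,0],[0,0,0],[0,0,0],[0,0,0],[0,0,0],[0,0,0],[0,0,0],[0,0,0],[0,0,0]],"hand":[0,0,0,0,0,0,0,0,0,0,0,0,0,0,0]}'
```

```text
t: 42.15
position: [0.463, -0.2141, 0.2849]
ee_rot: [[0.977, -0.003, -0.215], [0.215, -0.001, 0.977], [-0.004, -1.0, -0.0]]
ft_force: [0.3, 0.1, 0.0]
grip_width: 0.0006
```

```bash
python3 -m creep '{"slide":[[0,15,0],[0,10,0],[0,7,0],[-1,7,0],[-1,7,0],[-1,7,0],[-1,7,0],[-1,7,0],[-1,6,0],[-1,5,0],[-1,4,0],[0,3,0],[0,2,0],[0,2,0],[0,1,0],[0,1,0],[0,0,0]],"delta_rot":[[0,0,0],[0,0,0],[0,0,0],[0,0,0],[0,0,0],[0,0,0],[0,0,0],[0,0,0],[0,0,0],[0,0,0],[0,0,0],[0,0,0],[0,0,0],[0,0,0],[0,0,0],[0,0,0],[0,0,0]],"hand":[0,0,0,0,0,0,0,0,0,0,0,0,0,0,0,0,0]}'
python3 -m creep '{"slide":[[0,1,0],[0,1,0],[0,1,0],[0,1,0],[0,0,0],[0,0,0],[0,0,0],[0,0,0]],"delta_rot":[[0,0,0],[0,0,0],[0,0,0],[0,0,0],[0,0,0],[0,0,0],[0,0,0],[0,0,0]],"hand":[0,0,0,0,0,0,0,0]}'
```

```text
t: 43.85
position: [0.4554, -0.2166, 0.1946]
ee_rot: [[0.977, -0.002, -0.215], [0.215, -0.002, 0.977], [-0.002, -1.0, -0.001]]
ft_force: [-2.7, -1.9, 5.9]
grip_width: 0.0007
t: 44.65
position: [0.4554, -0.2166, 0.1912]
ee_rot: [[0.977, -0.002, -0.215], [0.215, -0.002, 0.977], [-0.002, -1.0, -0.001]]
ft_force: [-4.6, -2.4, 8.2]
grip_width: 0.0001
```

```bash
python3 -m creep '{"slide":[[0,1,0],[0,1,0],[0,0,0],[0,0,0],[0,0,0],[0,0,0],[0,-3,0],[0,-6,0],[1,-10,0],[1,-10,0],[1,-10,0],[1,-10,0],[1,-10,0],[0,-20,0],[0,-40,0],[0,-50,0],[0,-30,0],[0,0,0],[0,0,0]],"delta_rot":[[0,0,0],[0,0,0],[0,0,0],[0,0,0],[0,0,0],[0,0,0],[0,0,0],[0,0,0],[0,0,0],[0,0,0],[0,0,0],[0,0,0],[0,0,0],[0,0,0],[0,0,0],[0,0,0],[0,0,0],[0,0,0],[0,0,0]],"hand":[0,0,0,0,0,0,0,0,0,0,0,0,0,0,0,0,0,0,0]}'
python3 - <<'E'
from tri import *
for n in('side','scene'):
    s2,c=snap(n,n+'18.png');p=proj(s2,c,[.466,-.215,.243]);I=c['color'].astype(int);u,v=p.round().astype(int)
    m=(I[v-14:v+14,u-14:u+14].max(2)<60).astype(np.uint8)
    k,l,st,ce=cv2.connectedComponentsWithStats(m);print(n,p.round(1),[(st[i,4],(ce[i]+[u-14,v-14]).round(1)) for i in range(1,k) if st[i,4]>8])
    # bystanders: compare drilled block / pencil patch with the first pictures
    a=cv2.imread('pics/'+n+'0.png').astype(int)[:,:,::-1]
    q=proj(s2,c,[.4287,.30,.032]).round().astype(int);D=np.abs(a-I).sum(2)[q[1]-25:q[1]+35,q[0]-30:q[0]+50];print('drilled+pencil patch change',D.mean().round(1),(D>120).mean().round(3))
s=env.get_state();print(s['position'],s['ft_force'].round(1))
E
```

```text
t: 46.55
position: [0.4606, -0.2147, 0.3874]
ee_rot: [[0.977, -0.002, -0.215], [0.215, -0.001, 0.977], [-0.002, -1.0, -0.001]]
ft_force: [-0.4, 0.1, -0.8]
grip_width: 0.0004
side [349.5 143.2] [(np.int32(44), array([349.4, 143.7]))]
drilled+pencil patch change 8.4 0.004
scene [375.  132.7] [(np.int32(15), array([374.5, 134.5]))]
drilled+pencil patch change 7.9 0.02
[ 0.46008144 -0.21447553  0.38579801] [-0.9 -0.5  0.5]
```

The knob is back at its rest pixels, the drilled block and pencil are unchanged, and the robot is clear of everything. Handing in.

```bash
python3 -c "
from rig import env
print(env.hand_in())"
```

```text
the job is handed in; nothing more can be done
None
```

I laid the undrilled block on the drill base against the fence, let go of it, pressed the bit onto its crossing and let the lever spring back. I handed in at about 47 s; no verdict was reported.

- **Two strokes:** I pressed the lever twice. Before the first stroke the crossing was roughly 1–2 mm off along the fence by most measures. It was within the 3 mm limit, though my steepest-angle reading allowed up to about 4 mm. I then regripped the block, shifted it about 2 mm and pressed again.
- **Alignment:** the last wrist view before the second stroke showed the crossing-to-tip distance at about 10.1 px, against 10.2 px for perfect alignment. The crossing and the bit point were in the same column. I did not re-measure the alignment after the second stroke.
- **Pressing:** the knob force rose from about 4 N to 10.6 N on the first stroke. On the second it reached 8.2 N before the last 2 mm. The force on the block itself is only inferred from this.
- **Final state:** the knob was back at its rest position in both fixed cameras, the drilled block and pencil were unchanged, and the arm was clear. I did not measure the owl and hare separately at the end.
- **What disagreed:** the early estimate of the bit position from the base edges differed from the direct bit-to-crossing views by a few millimetres. I followed the direct views.

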